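# Pack the LED drivers and close the carton

## Robot

A 6-joint arm with a two-finger parallel gripper is mounted at the origin on the work surface. World frame = base frame: x ahead of the robot, y to its left, z up, the work surface at z = 0. Lengths are in mm, angles in rad, forces in N, time in s.
With the tool pointing down it reaches from about 300 to 825 mm from the base axis. Payload 5.4 kg.
Tool frame: the origin (TCP) lies midway between the tips of the shut fingers; the grasp point (between the pads) lies 19 mm behind it (bot.grip_point_offset is the distance from the TCP to the grasp point, in mm); z points along the fingers, y is the line along which they close (so a half turn about z gives the same grasp; the last joint's range is limited). The gripper opens to 92 mm and grips with 3 to 60 N. Pads are 20 mm wide; open, the fingers measure 128 mm over their backs; the gripper's body (75 mm by 189 mm) begins 69 mm behind the grasp point.
Start: joints at [-1.528, 0.158, 1.597, -0, 1.386, -0.21], TCP at [143.793, -556.713, 214.601] pointing down, gripper open.
Joint ranges: [-2.91, 2.91], [-0.94, 2.29], [0.18, 2.7], [-1.29, 4.43], [0.17, 2.64], [-3, 3]. Speed limits (rad/s): [2.57, 2.57, 3.14, 3.14, 3.14, 3.14].

## Interface

Orientations are given as a unit quaternion [w, x, y, z].
In Python, from cell import bot, cams, regions_of, mark_of gives the robot as it stands.
- The arm moves only by the tool play_rows, never from a script. Its argument "moves" is a list of rows, each an object of numbers: "dx", "dy", "dz": the shift along the tool's x, y, z as a fraction of full scale; "wx", "wy", "wz": the turn, a rotation vector about the tool's x, y, z as a fraction of full scale; "gripper": the closure, from -1 (fully open) to 1 (shut). A call has 1 to 10 rows; each row shifts and turns the commanded pose from where the row before left it, along the tool's axes as they then stand; what a row does not reach is not made up. Full scale, the value 1, is 4 cm for a shift and 10 degrees for a turn. A row lasts 1/8 s, in which the tool goes at most 62.5 mm and 10.7 degrees, less where a joint would pass 70% of its speed; a pose out of reach is approached as far as the arm can. A call with a number of a shift or a turn outside -1 to 1 is refused whole. A call with a gripper value outside its range is refused whole. The fingers move at their own pace and stop on an object; "squeeze" is the grip in N (left out, the last holds). Time passes only in rows, so rows that do not move let the fingers close. It gives the time, the measured TCP pose, the force, the opening and the grip force at its end, in the units of the state.
- bot.read_state(): the state, without advancing time (a new reading comes with each control period).
- cams.capture(name): name is "scene" or "top"; returns a dict with "pixels" (420x560x3 uint8, red, green, blue), "intrinsics" (3x3 intrinsics, pixels), "xyz" and "attitude" of the camera in the world. Camera axes: x right, y down, z forward; pixel columns grow to the right and rows downward; lengths in mm; the calibration is good to about 2 mm. A picture is of the moment at which its call begins. There is no depth.
- bot.close_job(): hands the job in; it is judged then, once.
Trained networks look in a picture, given as the dict that the camera call returned (one of the last four; its "shot" number tells which), for a name from the list of things; names that differ only in an ending like _2 or _b are one class to them, and where a whole thing is asked for, a point or a joint stands for the part that bears it (a point fixed in the world has none). Each returns a list of dicts, best first, with "conf" (0 to 1); they miss things now and then, are a little off and sometimes report something else, mostly with a low value. They report only what shows in the picture. A call takes as long as a camera call. They do not tell look-alikes from the thing itself.
- regions_of(picture, thing): "pixels" (420x560 bool, what is visible of it).
- mark_of(picture, thing): "position" ([x, y, z] in mm, in world coordinates, good to about 4 mm: a listed point, or the origin of a listed thing).
The state is a dict: "t": time; "qpos": joint angles; "dq": joint speeds; "tau": joint torques, N m; "tcp_pos": TCP position; "eef_rot": TCP orientation; "contact_force": force on the tool from outside, world axes, zero at the start; "wrist_torque": the same for the moment, N m; "finger_gap": opening from 0.0 (shut) to 1.0 (fully open); "grasp_force": force on a finger pad.
Only numpy, scipy, OpenCV 4.12 (cv2) and the standard library are available. Lean on these libraries where they do the work, as an engineer would, in place of code of your own. Each camera call takes 0.05 s, during which the arm holds its last target. There are 200 camera calls.

## Task

Put every LED driver that stands on the bench down inside the carton, then close it: fold both short end flaps down flat first, with the long flaps still open, and after them both long flaps flat on top. Last, swing the hold-down arm round over the closed carton until it snaps fully home against its end stop; leave the other things on the bench where they are.

Things in the scene. Friction and masses are not known exactly. Their poses are not given: they have to be found in the camera images.
- carton: open cardboard carton, immovable on a steel stand. Origin: carton centre, on the bench; z up, own x (away from robot) 160 mm outer, own y 220 mm; walls 4 mm, inner floor at z = 16, end walls (y = +-108) up to z = 97, long walls (x = +-78) up to z = 102 mm. Stand base 12 mm high, reaching +-100 mm in x, +-130 mm in y, with a foot under the arm's post to x = 100, y = 235 mm
- flap_left (a joint): short end flap at the carton's +y end, 148 mm wide, 80 mm long, 4 mm thick, hinged along the carton's x at y = +108, z = 97 mm (its underside); value in rad: 0 = closed flat, 1.57 = upright, more = leaning out, to 2.25; the crease is slightly stiff (0.03 N m), so it stays where it is left
- flap_right (a joint): short end flap at the carton's -y end, same size, hinged at y = -108, z = 97 mm; value in rad: 0 = closed flat, 1.57 = upright, more = leaning out, to 2.25; the crease is slightly stiff (0.03 N m), so it stays where it is left
- flap_near (a joint): long flap on the carton's -x (robot) side, 220 mm wide, 77 mm long, 4 mm thick, hinged along the carton's y at x = -78, z = 102 mm (its underside); closed it lies over the end flaps; value in rad: 0 = closed flat, 1.57 = upright, more = leaning out, to 2.25; the crease is slightly stiff (0.03 N m), so it stays where it is left
- flap_far (a joint): long flap on the carton's +x side, same size as flap_near, hinged at x = +78, z = 102 mm; value in rad: 0 = closed flat, 1.57 = upright, more = leaning out, to 2.25; the crease is slightly stiff (0.03 N m), so it stays where it is left
- left_edge (a point): middle of the free edge of flap_left
- right_edge (a point): middle of the free edge of flap_right
- near_edge (a point): middle of the free edge of flap_near
- far_edge (a point): middle of the free edge of flap_far
- brace (a joint): steel hold-down arm (182 by 22 mm, 112 to 120 mm above the bench, 26 by 90 mm rubber pad across its end), turning level on a post at the carton's +y end, anticlockwise from above as the value grows. 0 = parked, pointing away; 2.1 rad = end stop, pad over the middle of the carton. Stays where left (friction 0.1 N m); near 1.8 rad it meets a ball detent (some 3 N at the knob), then clicks home
- brace_pivot (a point): on the arm's vertical turning axis, 112 mm above the bench, at carton x = 50, y = 175 mm; post 28 mm across, hub 34 mm across up to 128 mm above the bench; a grey detent block 24 by 22 mm, 112 mm high, stands 62 mm out from the axis on the side away from the carton
- brace_knob (a point): on the axis of the arm's upright black round knob, 18 mm across, standing 120 to 162 mm above the bench; this point is 142 mm above the bench, 145 mm from the turning axis
- driver1: LED driver: grey finned rectangular block 56 (its x) by 40 (its y) by 70 mm (its z), 0.3 kg, starts standing on the bench, 2 to 4 of them are present; origin at its centre
- driver2: LED driver: grey finned rectangular block 56 (its x) by 40 (its y) by 70 mm (its z), 0.3 kg, starts standing on the bench, 2 to 4 of them are present; origin at its centre
- driver3: LED driver: grey finned rectangular block 56 (its x) by 40 (its y) by 70 mm (its z), 0.3 kg, starts standing on the bench, 2 to 4 of them are present; origin at its centre
- driver4: LED driver: grey finned rectangular block 56 (its x) by 40 (its y) by 70 mm (its z), 0.3 kg, starts standing on the bench, 2 to 4 of them are present; origin at its centre
- tape: roll of yellow tape lying flat among the drivers, 58 mm across, 16 mm high, origin at the centre of its underside; not part of the job
- end_cap: loose aluminium disc, 36 mm across, 12 mm high, origin at the centre of its underside; not part of the job
- sealant: white bottle, 44 mm across, 85 mm high, origin at the centre of its underside; not part of the job
- power_driver: orange electric screwdriver lying on the bench, 235 mm long along its x, 42 mm thick, origin underneath it; not part of the job
- wrench: steel wrench lying on the bench, origin underneath it; not part of the job
Mind the look-alikes: they are no part of the job. Leave any orange or purple look-alike of the driver4 alone.

How it is judged (in metres and radians):
On the way, in this order (a step that is already met when the one before it is completed fails the run):
1. all the drivers are down inside the carton (x of driver1 in the frame of carton between -0.076 and 0.076 m and y of driver1 in the frame of carton between -0.106 and 0.106 m and z of driver1 in the frame of carton between 0.01 and 0.065 m and x of driver2 in the frame of carton between -0.076 and 0.076 m and y of driver2 in the frame of carton between -0.106 and 0.106 m and z of driver2 in the frame of carton between 0.01 and 0.065 m and x of driver3 in the frame of carton between -0.076 and 0.076 m and y of driver3 in the frame of carton between -0.106 and 0.106 m and z of driver3 in the frame of carton between 0.01 and 0.065 m and x of driver4 in the frame of carton between -0.076 and 0.076 m and y of driver4 in the frame of carton between -0.106 and 0.106 m and z of driver4 in the frame of carton between 0.01 and 0.065 m), for 0.2 s.
2. both short end flaps are folded down while both long flaps are still open (value of joint each of flap_left, flap_right below 0.15 rad and value of joint each of flap_near, flap_far above 0.6 rad), for 0.2 s.
3. both long flaps are folded down over the closed end flaps (value of joint each of flap_left, flap_right, flap_near, flap_far below 0.15 rad and value of joint brace below 1.7 rad), for 0.2 s.
4. the hold-down arm is home in its catch over the closed flaps (value of joint each of flap_left, flap_right, flap_near, flap_far below 0.15 rad and value of joint brace above 2.03 rad), for 0.2 s.
At the end, for the whole second after the job is handed in: every driver lies inside the carton on its floor, all four flaps are down within 0.15 rad of flat, and the hold-down arm is within 0.07 rad of its end stop (all of step 1 and all of step 4 and velocity of joint brace below 0.05 rad/s); the robot touches nothing.
It fails at once if another thing on the bench is pushed more than 60 mm away (distance of any of tape, end_cap, sealant, power_driver, wrench from where it was at the start of the episode above 0.06 m).
Of driver1, driver2, driver3, driver4 only 2 to 4 are there at a start; the rules pass over those that are not, and their reading is None.
At some moment in a run one of driver1, driver2, driver3, driver4 may be knocked a few centimetres aside while the robot is not near it.
Once in a run the grip may slacken for a moment while it holds something.
It also fails if it takes over 210 s, if anything falls off the work surface, if the arm or the gripper's body presses on something with over 40 N, if the wrist force passes 120 N, or if a joint passes its speed limit or range.

## Working session

There is one attempt and no reset: what is moved stays moved. The work goes in short steps, Python scripts to look and compute and a tool call to move; the robot and the scene stay as the last step left them, time stands still between calls to the robot, and variables do not carry over. Pictures are saved under pics/ and viewed, at most 14 in all, crops included, and the job is handed in when it is done.

Besides the shell and the picture viewer there is one more tool, called after "Call:" as a command line: name --argument value ..., lists and objects as JSON in quotes. play_rows: Moves the arm, as the interface text tells. Shift numbers are shares of 4 cm and turn numbers shares of 10 degrees, none past 1 either way. Its arguments: {"type":"object","properties":{"moves":{"type":"array","items":{"type":"object","properties":{"dx":{"type":"number","minimum":-1,"maximum":1},"dy":{"type":"number","minimum":-1,"maximum":1},"dz":{"type":"number","minimum":-1,"maximum":1},"wx":{"type":"number","minimum":-1,"maximum":1},"wy":{"type":"number","minimum":-1,"maximum":1},"wz":{"type":"number","minimum":-1,"maximum":1},"gripper":{"type":"number"}}}},"squeeze":{"type":"number"}},"required":["moves"]}

```bash
ls; mkdir -p pics; python3 - <<'E'
from cell import bot,cams,regions_of,mark_of
import cv2,numpy as np
s=bot.read_state();print({k:np.round(v,3).tolist() for k,v in s.items()})
for c in ["scene","top"]:
    p=cams.capture(c);cv2.imwrite(f"pics/{c}0.png",p["pixels"][:,:,::-1])
    print(c,np.round(p["intrinsics"],1).tolist(),p["xyz"],p["attitude"])
    for n in ["carton","driver1","driver2","driver3","driver4","left_edge","right_edge","near_edge","far_edge","brace_pivot","brace_knob","tape","end_cap","sealant","power_driver","wrench"]:
        print(n,[(np.round(m["position"]).tolist(),round(m["conf"],2)) for m in mark_of(p,n)])
E
```

```text
pics
{'t': 0.0, 'qpos': [-1.528, 0.159, 1.598, -0.0, 1.386, -0.21], 'dq': [0.001, 0.0, -0.0, -0.001, 0.001, -0.0], 'tau': [-0.001, -38.557, -32.211, 0.07, 0.038, -0.0], 'tcp_pos': [143.763, -556.094, 213.636], 'eef_rot': [-0.001, 0.992, 0.126, 0.0], 'contact_force': [-0.221, -0.747, 0.833], 'wrist_torque': [-0.0, -0.01, -0.051], 'grasp_force': 0.0, 'finger_gap': 1.002}
scene [[419.4, 0.0, 281.9], [0.0, 419.4, 208.4], [0.0, 0.0, 1.0]] [1219.13177349 -346.46396558  747.51647114] [-0.35283215  0.76497717  0.49204579 -0.21956853]
carton [([570.0, 10.0, 3.0], 0.79)]
driver1 [([428.0, -357.0, 36.0], 0.8), ([473.0, -464.0, 34.0], 0.79), ([554.0, -228.0, 34.0], 0.77), ([565.0, -374.0, 35.0], 0.7), ([403.0, -240.0, 34.0], 0.59)]
driver2 [([428.0, -357.0, 36.0], 0.8), ([473.0, -464.0, 34.0], 0.79), ([554.0, -228.0, 34.0], 0.77), ([565.0, -374.0, 35.0], 0.7), ([403.0, -240.0, 34.0], 0.59)]
driver3 [([428.0, -357.0, 36.0], 0.8), ([473.0, -464.0, 34.0], 0.79), ([554.0, -228.0, 34.0], 0.77), ([565.0, -374.0, 35.0], 0.7), ([403.0, -240.0, 34.0], 0.59)]
driver4 [([428.0, -357.0, 36.0], 0.8), ([473.0
[... 1352 characters left out ...]
 [([473.0, -465.0, 37.0], 0.91), ([551.0, -229.0, 33.0], 0.88), ([400.0, -246.0, 36.0], 0.85), ([428.0, -360.0, 34.0], 0.78), ([569.0, -375.0, 30.0], 0.75)]
left_edge [([581.0, 151.0, 174.0], 0.74)]
right_edge [([554.0, -117.0, 176.0], 0.78)]
near_edge []
far_edge [([675.0, -1.0, 175.0], 0.83), ([432.0, -362.0, 35.0], 0.47)]
brace_pivot [([634.0, 180.0, 113.0], 0.84)]
brace_knob [([525.0, 276.0, 145.0], 0.83), ([635.0, 182.0, 111.0], 0.2)]
tape [([483.0, -305.0, -0.0], 0.66), ([470.0, 18.0, 176.0], 0.48)]
end_cap [([634.0, 181.0, 110.0], 0.32), ([623.0, 398.0, -2.0], 0.2)]
sealant [([683.0, -317.0, -1.0], 0.71)]
power_driver [([623.0, 396.0, -4.0], 0.71)]
wrench [([409.0, 255.0, 2.0], 0.63)]
```

View pics/scene0.png

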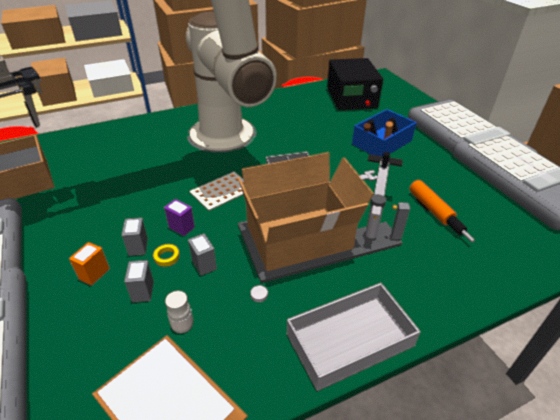

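View pics/top0.png

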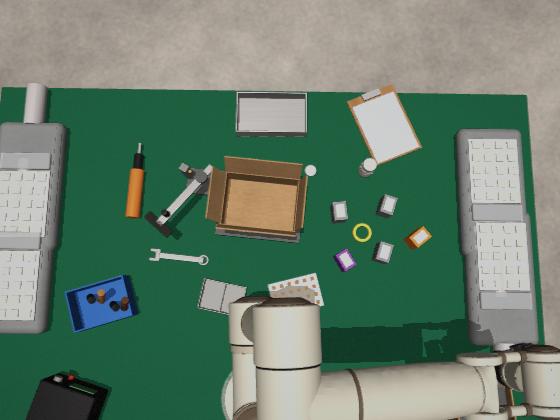

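The scene shows three grey drivers at about (201,254), (139,281) and (134,236). There are orange (90,263) and purple (179,217) look-alikes that I'll leave alone. The carton stands open at (305,210), and the brace is parked pointing away near (380,190). Next I'll fit the carton pose and the driver yaws.

```bash
cat > h.py <<'E'
from cell import bot,cams,regions_of,mark_of
import cv2,numpy as np
from scipy.spatial.transform import Rotation as R
from scipy.optimize import minimize
def proj(p,X):
    q=p["attitude"];Rc=R.from_quat([q[1],q[2],q[3],q[0]]).as_matrix()
    c=(np.asarray(X,float)-p["xyz"])@Rc; u=c@p["intrinsics"].T
    return u[:,:2]/u[:,2:]
def box(x,y,yaw,z0=0,s=(56,40,70)):
    P=np.array([[a,b,c] for a in(-.5,.5) for b in(-.5,.5) for c in(0,1)])*s
    return R.from_euler('z',yaw).apply(P)+[x,y,z0]
def iou(p,m,v,z0=0):
    S=4;h=cv2.convexHull(proj(p,box(*v,z0=z0)).astype(np.float32))
    a=np.zeros((420*S,560*S),np.uint8);cv2.fillPoly(a,[np.round(h*S+S/2-.5).astype(int)],1)
    a=cv2.resize(a.astype(np.float32),(560,420),interpolation=cv2.INTER_AREA)
    return np.minimum(a,m).sum()/np.maximum(a,m).sum()
def mask(p,xy):
    t=proj(p,[[*xy,35]])[0];best=None
    for r in regions_of(p,"driver1"):
        ys,xs=np.nonzero(r["pixels"])
        d=np.hypot(xs.mean()-t[0],ys.mean()-t[1])
        if d<15 and (best is None or d<best[0]):best=(d,r["pixels"].astype(np.float32))
    return best and best[1]
def fit(ps,xy):
    ms=[(p,m) for p in ps if (m:=mask(p,xy)) is not None]
    f=lambda v:-sum(iou(p,m,(v[0],v[1],v[2]/50)) for p,m in ms)/max(1,len(ms))
    rs=[minimize(f,[*xy,a*50],method='Nelder-Mead',options=dict(initial_simplex=[[xy[0]+i,xy[1]+j,a*50+k] for i,j,k in((0,0,0),(8,0,0),(0,8,0),(0,0,12))],maxiter=80)) for a in np.arange(0,3.1,.52)]
    rs.sort(key=lambda r:r.fun);return [(np.round([r.x[0],r.x[1],np.degrees(r.x[2]/50)%180],1).tolist(),round(-r.fun,3)) for r in rs[:3]],len(ms)
CX,CY,CYAW=569.,11.,-5.2
def c2w(x,y):
    a=np.radians(CYAW);return np.array([CX+x*np.cos(a)-y*np.sin(a),CY+x*np.sin(a)+y*np.cos(a)])
def pose():
    s=bot.read_state();q=s["eef_rot"];M=R.from_quat([q[1],q[2],q[3],q[0]])
    return np.array(s["tcp_pos"]),M
def rows(wps,step=38):
    """wps: list of (x,y,z,yaw_of_tool_x_deg[,step]); prints rows from the measured pose"""
    P,M=pose();n=0
    for w in wps:
        T=np.array(w[:3],float);G=R.from_euler('z',w[3],degrees=True)*R.from_euler('x',180,degrees=True)
        st=w[4] if len(w)>4 else step
        rv=(M.inv()*G).as_rotvec();k=int(np.ceil(max(np.linalg.norm(T-P)/st,np.degrees(np.linalg.norm(rv))/9.5,1)))
        for i in range(k):
            d=np.round(M.inv().apply((T-P)/(k-i))/40,2);t=np.round((M.inv()*G).as_rotvec()/(k-i)/np.radians(10),2)
            P=P+M.apply(d*40);M=M*R.from_rotvec(t*np.radians(10));n+=1
            print(n,dict((a,float(b)) for a,b in zip(("dx","dy","dz","wx","wy","wz"),[*d,*t]) if b))
        print('--',w)
def st():
    s=bot.read_state();P,M=pose();x=M.as_matrix()[:,0]
    print('t',round(s["t"],2),'tcp',np.round(P,1),'yaw',round(np.degrees(np.arctan2(x[1],x[0])),1),'F',np.round(s["contact_force"],1),'gap',round(s["finger_gap"],3),'gf',round(s["grasp_force"],1),'q',np.round(s["qpos"],2))
E
python3 - <<'E'
from h import *
from scipy.optimize import least_squares
ps=[cams.capture("scene"),cams.capture("top")]
for xy in [(554,-228),(567,-375),(428,-358)]: print(fit(ps,xy))
obs={n:[] for n in("left_edge","right_edge","near_edge","far_edge","brace_pivot","carton","brace_knob")}
for i in range(2):
  for p in ([cams.capture("scene"),cams.capture("top")]):
    for n in obs:
        m=[x for x in mark_of(p,n) if x["conf"]>.4 and (n!="carton" or abs(x["position"][1])<60)]
        if m: obs[n].append(m[0]["position"])
obs={n:np.median(v,0) for n,v in obs.items()};print({n:np.round(v) for n,v in obs.items()})
def f(v):
    a=v[2];c,s=np.cos(a),np.sin(a)
    L=lambda p:np.array([c*(p[0]-v[0])+s*(p[1]-v[1]),-s*(p[0]-v[0])+c*(p[1]-v[1])])
    o=obs;return np.r_[L(o["carton"]),L(o["brace_pivot"])-[50,175],L(o["left_edge"])[0],L(o["right_edge"])[0],L(o["near_edge"])[1],L(o["far_edge"])[1],
      L(o["left_edge"])[1]-108-np.sqrt(max(0,80**2-(o["left_edge"][2]-97)**2)) if 0 else 0]
r=least_squares(f,[569,11,-.09],loss='soft_l1',f_scale=3);print(r.x[:2],np.degrees(r.x[2]),np.round(f(r.x),1))
k=obs["brace_knob"]-obs["brace_pivot"];print('knob ang world',np.degrees(np.arctan2(k[1],k[0])),np.hypot(*k[:2]))
E
```

```text
([([548.7, -229.9, 6.9], np.float64(0.918)), ([548.8, -229.9, 6.8], np.float64(0.918)), ([549.1, -229.9, 7.2], np.float64(0.916))], 2)
([([569.1, -374.8, 163.1], np.float64(0.918)), ([569.0, -375.2, 163.4], np.float64(0.918)), ([568.6, -374.8, 162.6], np.float64(0.917))], 2)
([([427.5, -359.3, 163.6], np.float64(0.936)), ([427.5, -359.5, 162.7], np.float64(0.935)), ([426.9, -358.9, 162.8], np.float64(0.935))], 2)
{'left_edge': array([580., 151., 171.]), 'right_edge': array([ 552., -113.,  176.]), 'near_edge': array([468.,  20., 177.]), 'far_edge': array([672.,   1., 176.]), 'brace_pivot': array([634., 182., 111.]), 'carton': array([569.,  10.,  -0.]), 'brace_knob': array([523., 275., 143.])}
[566.70566191  11.02476286] -5.631044739460062 [ 2.  -1.   0.3  2.1 -0.2 -2.1 -1.3  0.4  0. ]
knob ang world 140.09792442820824 144.43220728078637
```

```bash
sed -i 's/^CX,CY,CYAW=.*/CX,CY,CYAW=567.5,11.,-5.5/' h.py; python3 -c "
from h import *
rows([(549,-230,160,97)]);rows([(549,-230,160,97),(549,-230,33,97,28)]) if 0 else None
for y in(62,0,-62):print(c2w(0,y))"
```

```text
1 {'dx': 0.85, 'dy': -0.38, 'dz': 0.1, 'wz': -0.59}
2 {'dx': 0.88, 'dy': -0.3, 'dz': 0.1, 'wz': -0.59}
3 {'dx': 0.91, 'dy': -0.2, 'dz': 0.1, 'wz': -0.59}
4 {'dx': 0.92, 'dy': -0.11, 'dz': 0.1, 'wz': -0.59}
5 {'dx': 0.93, 'dy': -0.01, 'dz': 0.1, 'wz': -0.59}
6 {'dx': 0.93, 'dy': 0.08, 'dz': 0.1, 'wz': -0.59}
7 {'dx': 0.91, 'dy': 0.18, 'dz': 0.1, 'wz': -0.59}
8 {'dx': 0.89, 'dy': 0.27, 'dz': 0.09, 'wz': -0.59}
9 {'dx': 0.86, 'dy': 0.36, 'dz': 0.1, 'wz': -0.59}
10 {'dx': 0.81, 'dy': 0.45, 'dz': 0.09, 'wz': -0.59}
11 {'dx': 0.77, 'dy': 0.53, 'dz': 0.1, 'wz': -0.59}
12 {'dx': 0.71, 'dy': 0.6, 'dz': 0.09, 'wz': -0.59}
13 {'dx': 0.64, 'dy': 0.67, 'dz': 0.1, 'wz': -0.59}
14 {'dx': 0.56, 'dy': 0.73, 'dz': 0.09, 'wz': -0.58}
-- (549, -230, 160, 97)
[573.44243666  72.7145643 ]
[567.5  11. ]
[561.55756334 -50.7145643 ]
```

Call:
play_rows --moves '[{"dx": 0.85,"dy": -0.38,"dz": 0.1,"wz": -0.59,"gripper": -1},{"dx": 0.88,"dy": -0.3,"dz": 0.1,"wz": -0.59,"gripper": -1},{"dx": 0.91,"dy": -0.2,"dz": 0.1,"wz": -0.59,"gripper": -1},{"dx": 0.92,"dy": -0.11,"dz": 0.1,"wz": -0.59,"gripper": -1},{"dx": 0.93,"dy": -0.01,"dz": 0.1,"wz": -0.59,"gripper": -1},{"dx": 0.93,"dy": 0.08,"dz": 0.1,"wz": -0.59,"gripper": -1},{"dx": 0.91,"dy": 0.18,"dz": 0.1,"wz": -0.59,"gripper": -1}]' --squeeze 35

```text
$.moves[0]: bad value
```

Call:
play_rows --moves '[{"dx": 0.89,"dy": 0.27,"dz": 0.09,"wz": -0.59,"gripper": -1},{"dx": 0.86,"dy": 0.36,"dz": 0.1,"wz": -0.59,"gripper": -1},{"dx": 0.81,"dy": 0.45,"dz": 0.09,"wz": -0.59,"gripper": -1},{"dx": 0.77,"dy": 0.53,"dz": 0.1,"wz": -0.59,"gripper": -1},{"dx": 0.71,"dy": 0.6,"dz": 0.09,"wz": -0.59,"gripper": -1},{"dx": 0.64,"dy": 0.67,"dz": 0.1,"wz": -0.59,"gripper": -1},{"dx": 0.56,"dy": 0.73,"dz": 0.09,"wz": -0.58,"gripper": -1},{"gripper": -1}]'

```text
$.moves[0]: bad value
```

```bash
python3 -c "
from h import *
st()
ps=[cams.capture('scene'),cams.capture('top')]
print(fit(ps,(549,-230)))
for p in ps: print([(np.round(m['position']).tolist(),round(m['conf'],2)) for m in mark_of(p,'driver1')])
rows([(549,-230,33,97,28)])"
```

```text
t 3.7 tcp [ 143.8 -556.7  214.6] yaw 14.5 F [-0.8  0.1  0.4] gap 0.999 gf 0.0 q [-1.53  0.16  1.6  -0.    1.39 -0.21]
([([549.6, -230.2, 4.3], np.float64(0.931)), ([549.5, -230.0, 4.7], np.float64(0.931)), ([549.4, -230.4, 5.6], np.float64(0.93))], 2)
[([428.0, -361.0, 35.0], 0.87), ([553.0, -228.0, 34.0], 0.87), ([474.0, -462.0, 34.0], 0.57), ([402.0, -242.0, 33.0], 0.55)]
[([475.0, -465.0, 34.0], 0.88), ([430.0, -361.0, 36.0], 0.87), ([568.0, -370.0, 32.0], 0.66), ([552.0, -224.0, 36.0], 0.56), ([398.0, -248.0, 35.0], 0.51)]
1 {'dx': 0.59, 'dy': -0.27, 'dz': 0.23, 'wz': -0.41}
2 {'dx': 0.61, 'dy': -0.23, 'dz': 0.23, 'wz': -0.41}
3 {'dx': 0.62, 'dy': -0.18, 'dz': 0.23, 'wz': -0.41}
4 {'dx': 0.64, 'dy': -0.14, 'dz': 0.23, 'wz': -0.41}
5 {'dx': 0.64, 'dy': -0.09, 'dz': 0.23, 'wz': -0.41}
6 {'dx': 0.65, 'dy': -0.04, 'dz': 0.23, 'wz': -0.41}
7 {'dx': 0.65, 'dz': 0.23, 'wz': -0.41}
8 {'dx': 0.65, 'dy': 0.05, 'dz': 0.23, 'wz': -0.41}
9 {'dx': 0.64, 'dy': 0.1, 'dz': 0.22, 'wz': -0.41}
10 {'dx': 0.64, 'dy': 0.14, 'dz': 0.23, 'wz': -0.41}
11 {'dx': 0.62, 'dy': 0.19, 'dz': 0.22, 'wz': -0.42}
12 {'dx': 0.61, 'dy': 0.23, 'dz': 0.23, 'wz': -0.41}
13 {'dx': 0.59, 'dy': 0.27, 'dz': 0.22, 'wz': -0.42}
14 {'dx': 0.57, 'dy': 0.32, 'dz': 0.23, 'wz': -0.41}
15 {'dx': 0.54, 'dy': 0.36, 'dz': 0.22, 'wz': -0.42}
16 {'dx': 0.52, 'dy': 0.39, 'dz': 0.23, 'wz': -0.41}
17 {'dx': 0.49, 'dy': 0.43, 'dz': 0.22, 'wz': -0.42}
18 {'dx': 0.45, 'dy': 0.47, 'dz': 0.23, 'wz': -0.41}
19 {'dx': 0.42, 'dy': 0.5, 'dz': 0.22, 'wz': -0.42}
20 {'dx': 0.39, 'dy': 0.52, 'dz': 0.23, 'wz': -0.41}
-- (549, -230, 33, 97, 28)
```

Call:
play_rows --moves '[{"dx": 0.85,"dy": -0.38,"dz": 0.1,"wx": 0,"wy": 0,"wz": -0.59,"gripper": -1}]' --squeeze 35

```text
t: 4.12
tcp_pos: [171.9, -534.5, 210.9]
eef_rot: [0.001, 0.984, 0.177, -0.0]
contact_force: [0.3, 0.2, -1.0]
finger_gap: 1.002
grasp_force: 0.0
```

Call:
play_rows --moves '[{"dx": 0.88,"dy": -0.3,"dz": 0.1,"wx": 0,"wy": 0,"wz": -0.59,"gripper": -1},{"dx": 0.91,"dy": -0.2,"dz": 0.1,"wx": 0,"wy": 0,"wz": -0.59,"gripper": -1},{"dx": 0.92,"dy": -0.11,"dz": 0.1,"wx": 0,"wy": 0,"wz": -0.59,"gripper": -1},{"dx": 0.93,"dy": -0.01,"dz": 0.1,"wx": 0,"wy": 0,"wz": -0.59,"gripper": -1},{"dx": 0.93,"dy": 0.08,"dz": 0.1,"wx": 0,"wy": 0,"wz": -0.59,"gripper": -1},{"dx": 0.91,"dy": 0.18,"dz": 0.1,"wx": 0,"wy": 0,"wz": -0.59,"gripper": -1},{"dx": 0.89,"dy": 0.27,"dz": 0.09,"wx": 0,"wy": 0,"wz": -0.59,"gripper": -1}]'

```text
t: 5.0
tcp_pos: [376.4, -369.2, 183.0]
eef_rot: [0.0, 0.858, 0.514, -0.0]
contact_force: [-0.7, -0.2, 0.1]
finger_gap: 0.998
grasp_force: 0.0
```

Call:
play_rows --moves '[{"dx": 0.86,"dy": 0.36,"dz": 0.1,"wx": 0,"wy": 0,"wz": -0.59,"gripper": -1},{"dx": 0.81,"dy": 0.45,"dz": 0.09,"wx": 0,"wy": 0,"wz": -0.59,"gripper": -1},{"dx": 0.77,"dy": 0.53,"dz": 0.1,"wx": 0,"wy": 0,"wz": -0.59,"gripper": -1},{"dx": 0.71,"dy": 0.6,"dz": 0.09,"wx": 0,"wy": 0,"wz": -0.59,"gripper": -1},{"dx": 0.64,"dy": 0.67,"dz": 0.1,"wx": 0,"wy": 0,"wz": -0.59,"gripper": -1},{"dx": 0.56,"dy": 0.73,"dz": 0.09,"wx": 0,"wy": 0,"wz": -0.58,"gripper": -1},{"dx": 0,"dy": 0,"dz": 0,"wx": 0,"wy": 0,"wz": 0,"gripper": -1}]'

```text
t: 5.88
tcp_pos: [550.0, -228.5, 159.7]
eef_rot: [-0.0, 0.662, 0.75, 0.0]
contact_force: [0.1, -0.1, -0.9]
finger_gap: 0.996
grasp_force: 0.0
```

```bash
python3 -c "
from h import *
st()
ps=[cams.capture('scene')]
for p in ps: print([(np.round(m['position']).tolist(),round(m['conf'],2)) for m in mark_of(p,'driver1')])
rows([(549.5,-229.5,33,96,28)])"
```

```text
t 5.88 tcp [ 550.  -228.5  159.7] yaw 97.2 F [ 0.1 -0.1 -0.9] gap 0.996 gf 0.0 q [-0.6   0.26  1.59  0.    1.29 -0.72]
[([474.0, -461.0, 33.0], 0.86), ([402.0, -239.0, 35.0], 0.84), ([553.0, -228.0, 34.0], 0.75), ([427.0, -359.0, 34.0], 0.69), ([568.0, -375.0, 33.0], 0.58)]
1 {'dz': 0.64, 'wz': 0.02}
2 {'dy': 0.01, 'dz': 0.63, 'wz': 0.02}
3 {'dx': 0.01, 'dz': 0.64, 'wz': 0.02}
4 {'dy': 0.01, 'dz': 0.63, 'wz': 0.02}
5 {'dx': 0.01, 'dz': 0.64, 'wz': 0.02}
-- (549.5, -229.5, 33, 96, 28)
```

Call:
play_rows --moves '[{"dx": 0,"dy": 0,"dz": 0.64,"wx": 0,"wy": 0,"wz": 0.1,"gripper": -1},{"dx": 0,"dy": 0,"dz": 0.64,"wx": 0,"wy": 0,"wz": 0,"gripper": -1},{"dx": 0,"dy": 0,"dz": 0.64,"wx": 0,"wy": 0,"wz": 0,"gripper": -1},{"dx": 0,"dy": 0,"dz": 0.63,"wx": 0,"wy": 0,"wz": 0,"gripper": -1},{"dx": 0,"dy": 0,"dz": 0.61,"wx": 0,"wy": 0,"wz": 0,"gripper": -1},{"dx": 0,"dy": 0,"dz": 0,"wx": 0,"wy": 0,"wz": 0,"gripper": 1},{"dx": 0,"dy": 0,"dz": 0,"wx": 0,"wy": 0,"wz": 0,"gripper": 1},{"dx": 0,"dy": 0,"dz": 0,"wx": 0,"wy": 0,"wz": 0,"gripper": 1},{"dx": 0,"dy": 0,"dz": 0,"wx": 0,"wy": 0,"wz": 0,"gripper": 1}]'

```text
t: 7.1
tcp_pos: [549.6, -230.7, 35.0]
eef_rot: [0.001, 0.669, 0.743, 0.0]
contact_force: [-0.1, -0.6, 4.7]
finger_gap: 0.608
grasp_force: 35.0
```

Call:
play_rows --moves '[{"dx": 0,"dy": 0,"dz": 0,"wx": 0,"wy": 0,"wz": 0,"gripper": 1},{"dx": 0,"dy": 0,"dz": -0.5,"wx": 0,"wy": 0,"wz": 0,"gripper": 1},{"dx": 0,"dy": 0,"dz": -0.9,"wx": 0,"wy": 0,"wz": 0,"gripper": 1},{"dx": 0,"dy": 0,"dz": -0.9,"wx": 0,"wy": 0,"wz": 0,"gripper": 1},{"dx": 0,"dy": 0,"dz": -0.9,"wx": 0,"wy": 0,"wz": 0,"gripper": 1},{"dx": 0,"dy": 0,"dz": -0.9,"wx": 0,"wy": 0,"wz": 0,"gripper": 1},{"dx": 0,"dy": 0,"dz": -0.9,"wx": 0,"wy": 0,"wz": 0,"gripper": 1},{"dx": 0,"dy": 0,"dz": 0,"wx": 0,"wy": 0,"wz": 0,"gripper": 1}]'

```text
t: 8.1
tcp_pos: [550.6, -231.1, 237.8]
eef_rot: [0.004, 0.669, 0.743, 0.001]
contact_force: [-0.4, -1.1, -3.6]
finger_gap: 0.606
grasp_force: 35.0
```

```bash
python3 -c "
from h import *
st()
w=c2w(0,62)
rows([(*w,235,84.5),(*w,56,84.5,32)])"
```

```text
t 8.1 tcp [ 550.6 -231.1  237.8] yaw 96.0 F [-0.4 -1.1 -3.6] gap 0.606 gf 35.0 q [-0.6   0.19  1.51  0.    1.43 -0.7 ]
1 {'dx': 0.83, 'dy': 0.15, 'wz': 0.13}
2 {'dx': 0.84, 'dy': 0.13, 'dz': 0.01, 'wz': 0.13}
3 {'dx': 0.84, 'dy': 0.11, 'wx': 0.01, 'wz': 0.13}
4 {'dx': 0.84, 'dy': 0.1, 'dz': 0.01, 'wz': 0.13}
5 {'dx': 0.84, 'dy': 0.08, 'wx': 0.01, 'wz': 0.13}
6 {'dx': 0.84, 'dy': 0.06, 'dz': 0.01, 'wy': 0.01, 'wz': 0.12}
7 {'dx': 0.85, 'dy': 0.04, 'dz': 0.01, 'wx': 0.01, 'wz': 0.13}
8 {'dx': 0.85, 'dy': 0.01, 'wy': 0.01, 'wz': 0.12}
9 {'dx': 0.84, 'dz': 0.01, 'wx': 0.01, 'wz': 0.13}
-- (np.float64(573.4424366562539), np.float64(72.71456429876508), 235, 84.5)
10 {'dz': 0.75}
11 {'dz': 0.74}
12 {'dz': 0.75}
13 {'dz': 0.74}
14 {'dz': 0.75}
15 {'dz': 0.74}
-- (np.float64(573.4424366562539), np.float64(72.71456429876508), 56, 84.5, 32)
```

Call:
play_rows --moves '[{"dx": 0.83,"dy": 0.15,"dz": 0,"wx": 0,"wy": 0,"wz": 0.13,"gripper": 1},{"dx": 0.84,"dy": 0.13,"dz": 0.01,"wx": 0,"wy": 0,"wz": 0.13,"gripper": 1},{"dx": 0.84,"dy": 0.11,"dz": 0,"wx": 0.01,"wy": 0,"wz": 0.13,"gripper": 1},{"dx": 0.84,"dy": 0.1,"dz": 0.01,"wx": 0,"wy": 0,"wz": 0.13,"gripper": 1},{"dx": 0.84,"dy": 0.08,"dz": 0,"wx": 0.01,"wy": 0,"wz": 0.13,"gripper": 1},{"dx": 0.84,"dy": 0.06,"dz": 0.01,"wx": 0,"wy": 0.01,"wz": 0.13,"gripper": 1},{"dx": 0.85,"dy": 0.04,"dz": 0.01,"wx": 0.01,"wy": 0,"wz": 0.13,"gripper": 1},{"dx": 0.85,"dy": 0.01,"dz": 0,"wx": 0,"wy": 0.01,"wz": 0.12,"gripper": 1},{"dx": 0.84,"dy": 0,"dz": 0.01,"wx": 0.01,"wy": 0,"wz": 0.13,"gripper": 1},{"dx": 0,"dy": 0,"dz": 0,"wx": 0,"wy": 0,"wz": 0,"gripper": 1}]'

```text
t: 9.35
tcp_pos: [570.6, 75.6, 229.7]
eef_rot: [-0.005, 0.74, 0.673, -0.002]
contact_force: [-0.2, -0.8, -2.5]
finger_gap: 0.613
grasp_force: 35.0
```

```bash
python3 -c "
from h import *
st()
p=cams.capture('scene');cv2.imwrite('pics/a1.png',p['pixels'][60:340,150:470,::-1].repeat(2,0).repeat(2,1)[:,:,:])
print([(np.round(m['position']).tolist(),round(m['conf'],2)) for m in mark_of(p,'driver1')])
w=c2w(0,62)
rows([(*w,54,84.5,32)])"
```

```text
t 9.35 tcp [570.6  75.6 229.7] yaw 84.6 F [-0.2 -0.8 -2.5] gap 0.613 gf 35.0 q [-0.08  0.16  1.57  0.    1.43  0.01]
[([576.0, 79.0, 231.0], 0.89), ([426.0, -356.0, 33.0], 0.78), ([402.0, -241.0, 35.0], 0.78), ([565.0, -377.0, 34.0], 0.75), ([473.0, -462.0, 31.0], 0.65)]
1 {'dy': 0.02, 'dz': 0.73, 'wx': -0.01}
2 {'dy': 0.02, 'dz': 0.74, 'wx': -0.01}
3 {'dx': -0.01, 'dy': 0.01, 'dz': 0.73, 'wx': -0.01}
4 {'dy': 0.01, 'dz': 0.74, 'wx': -0.01}
5 {'dx': -0.01, 'dy': 0.01, 'dz': 0.73, 'wx': -0.01, 'wy': -0.01}
6 {'dy': 0.01, 'dz': 0.74, 'wx': -0.01, 'wz': -0.01}
-- (np.float64(573.4424366562539), np.float64(72.71456429876508), 54, 84.5, 32)
```

View pics/a1.png

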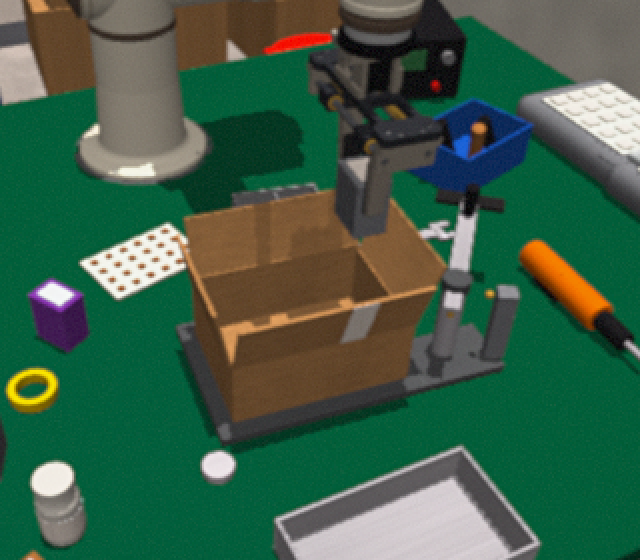

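Call:
play_rows --moves '[{"dx": 0,"dy": 0.02,"dz": 0.73,"wx": 0,"wy": 0,"wz": 0,"gripper": 1},{"dx": 0,"dy": 0.02,"dz": 0.74,"wx": -0.02,"wy": 0,"wz": 0,"gripper": 1},{"dx": -0.02,"dy": 0.01,"dz": 0.73,"wx": -0.01,"wy": 0,"wz": 0,"gripper": 1},{"dx": 0,"dy": 0.02,"dz": 0.74,"wx": -0.01,"wy": 0,"wz": 0,"gripper": 1},{"dx": 0,"dy": 0.01,"dz": 0.6,"wx": -0.01,"wy": 0,"wz": 0,"gripper": 1},{"dx": 0,"dy": 0,"dz": 0.55,"wx": 0,"wy": 0,"wz": 0,"gripper": 1},{"dx": 0,"dy": 0,"dz": 0.2,"wx": 0,"wy": 0,"wz": 0,"gripper": 1},{"dx": 0,"dy": 0,"dz": 0.1,"wx": 0,"wy": 0,"wz": 0,"gripper": 1},{"dx": 0,"dy": 0,"dz": 0,"wx": 0,"wy": 0,"wz": 0,"gripper": 1}]'

```text
t: 10.58
tcp_pos: [575.0, 72.7, 56.9]
eef_rot: [-0.0, 0.741, 0.672, 0.002]
contact_force: [-0.2, -0.2, -1.7]
finger_gap: 0.608
grasp_force: 35.0
```

Call:
play_rows --moves '[{"dx": 0,"dy": 0,"dz": 0.06,"wx": 0,"wy": 0,"wz": 0,"gripper": 1},{"dx": 0,"dy": 0,"dz": 0,"wx": 0,"wy": 0,"wz": 0,"gripper": -0.5},{"dx": 0,"dy": 0,"dz": 0,"wx": 0,"wy": 0,"wz": 0,"gripper": -0.5},{"dx": 0,"dy": 0,"dz": 0,"wx": 0,"wy": 0,"wz": 0,"gripper": -0.5},{"dx": 0,"dy": 0,"dz": -0.6,"wx": 0,"wy": 0,"wz": 0,"gripper": -0.5},{"dx": 0,"dy": 0,"dz": -0.9,"wx": 0,"wy": 0,"wz": 0,"gripper": -0.5},{"dx": 0,"dy": 0,"dz": -0.9,"wx": 0,"wy": 0,"wz": 0,"gripper": -0.5},{"dx": 0,"dy": 0,"dz": -0.9,"wx": 0,"wy": 0,"wz": 0,"gripper": -0.5},{"dx": 0,"dy": 0,"dz": -0.9,"wx": 0,"wy": 0,"wz": 0,"gripper": -0.5},{"dx": 0,"dy": 0,"dz": 0,"wx": 0,"wy": 0,"wz": 0,"gripper": -0.5}]'

```text
t: 11.82
tcp_pos: [576.5, 72.4, 225.7]
eef_rot: [0.002, 0.741, 0.672, 0.004]
contact_force: [-0.1, 0.3, 0.4]
finger_gap: 0.747
grasp_force: 0.0
```

```bash
python3 -c "
from h import *
st()
p=cams.capture('scene'); q=cams.capture('top')
for k in (p,q): print([(np.round(m['position']).tolist(),round(m['conf'],2)) for m in mark_of(k,'driver1')])
print(fit([p,q],(568,-375)))
print(fit([p,q],(428,-359)))
rows([(568.5,-375,160,73.5)])"
```

```text
t 11.82 tcp [576.5  72.4 225.7] yaw 84.4 F [-0.1  0.3  0.4] gap 0.747 gf 0.0 q [-0.08  0.16  1.57  0.    1.4   0.01]
[([564.0, -374.0, 32.0], 0.89), ([424.0, -357.0, 32.0], 0.87), ([582.0, 77.0, 49.0], 0.67)]
[([430.0, -360.0, 37.0], 0.93), ([567.0, -374.0, 32.0], 0.76), ([397.0, -247.0, 33.0], 0.58), ([471.0, -465.0, 35.0], 0.56), ([686.0, -315.0, -0.0], 0.37)]
([([570.2, -374.7, 161.0], np.float64(0.914)), ([570.2, -375.2, 161.4], np.float64(0.913)), ([570.0, -374.9, 160.8], np.float64(0.912))], 2)
([([426.8, -359.1, 166.3], np.float64(0.91)), ([427.6, -359.6, 165.6], np.float64(0.909)), ([427.1, -359.5, 165.4], np.float64(0.909))], 2)
1 {'dx': -0.93, 'dy': 0.08, 'dz': 0.12, 'wz': 0.09}
2 {'dx': -0.93, 'dy': 0.1, 'dz': 0.12, 'wz': 0.09}
3 {'dx': -0.93, 'dy': 0.11, 'dz': 0.12, 'wz': 0.09}
4 {'dx': -0.92, 'dy': 0.12, 'dz': 0.13, 'wz': 0.09}
5 {'dx': -0.92, 'dy': 0.14, 'dz': 0.12, 'wz': 0.09}
6 {'dx': -0.92, 'dy': 0.15, 'dz': 0.13, 'wz': 0.09}
7 {'dx': -0.92, 'dy': 0.17, 'dz': 0.12, 'wz': 0.09}
8 {'dx': -0.91, 'dy': 0.18, 'dz': 0.13, 'wz': 0.09}
9 {'dx': -0.91, 'dy': 0.2, 'dz': 0.12, 'wz': 0.09}
10 {'dx': -0.91, 'dy': 0.21, 'dz': 0.13, 'wy': -0.01, 'wz': 0.09}
11 {'dx': -0.91, 'dy': 0.22, 'dz': 0.12, 'wz': 0.09}
12 {'dx': -0.9, 'dy': 0.24, 'dz': 0.13, 'wx': -0.01, 'wy': -0.01, 'wz': 0.1}
-- (568.5, -375, 160, 73.5)
```

Call:
play_rows --moves '[{"dx": -0.93,"dy": 0.08,"dz": 0.05,"wx": 0,"wy": 0,"wz": 0.1,"gripper": -1},{"dx": -0.93,"dy": 0.1,"dz": 0.05,"wx": 0,"wy": 0,"wz": 0.1,"gripper": -1},{"dx": -0.93,"dy": 0.11,"dz": 0.05,"wx": 0,"wy": 0,"wz": 0.1,"gripper": -1},{"dx": -0.92,"dy": 0.13,"dz": 0.1,"wx": 0,"wy": 0,"wz": 0.1,"gripper": -1},{"dx": -0.92,"dy": 0.14,"dz": 0.15,"wx": 0,"wy": 0,"wz": 0.1,"gripper": -1},{"dx": -0.92,"dy": 0.16,"dz": 0.15,"wx": 0,"wy": 0,"wz": 0.1,"gripper": -1}]'

```text
t: 12.98
tcp_pos: [571.2, -152.5, 198.7]
eef_rot: [-0.001, 0.775, 0.632, 0.001]
contact_force: [0.8, 0.7, 0.0]
finger_gap: 1.001
grasp_force: 0.0
```

Call:
play_rows --moves '[{"dx": -0.92,"dy": 0.17,"dz": 0.15,"wx": 0,"wy": 0,"wz": 0.1,"gripper": -1},{"dx": -0.91,"dy": 0.19,"dz": 0.15,"wx": 0,"wy": 0,"wz": 0.1,"gripper": -1},{"dx": -0.91,"dy": 0.2,"dz": 0.15,"wx": 0,"wy": 0,"wz": 0.1,"gripper": -1},{"dx": -0.91,"dy": 0.22,"dz": 0.15,"wx": 0,"wy": 0,"wz": 0.1,"gripper": -1},{"dx": -0.91,"dy": 0.23,"dz": 0.2,"wx": 0,"wy": 0,"wz": 0.1,"gripper": -1},{"dx": -0.9,"dy": 0.25,"dz": 0.2,"wx": 0,"wy": 0,"wz": 0.1,"gripper": -1},{"dx": 0,"dy": 0,"dz": 0,"wx": 0,"wy": 0,"wz": 0,"gripper": -1}]'

```text
t: 13.85
tcp_pos: [565.9, -377.3, 156.9]
eef_rot: [-0.002, 0.808, 0.589, 0.001]
contact_force: [-0.5, -0.3, 0.2]
finger_gap: 1.003
grasp_force: 0.0
```

```bash
python3 -c "
from h import *
st()
p=cams.capture('scene');
for k in (p,): print([(np.round(m['position']).tolist(),round(m['conf'],2)) for m in mark_of(k,'driver1')])
rows([(569,-375,34,72,28)])"
```

```text
t 13.85 tcp [ 565.9 -377.3  156.9] yaw 72.2 F [-0.5 -0.3  0.2] gap 1.003 gf 0.0 q [-0.77  0.47  1.33  0.    1.35 -0.46]
[([402.0, -240.0, 35.0], 0.95), ([473.0, -461.0, 33.0], 0.91), ([566.0, -376.0, 32.0], 0.81), ([426.0, -360.0, 36.0], 0.62), ([581.0, 77.0, 53.0], 0.55)]
1 {'dy': 0.01, 'dz': 0.62, 'wz': 0.01}
2 {'dy': 0.01, 'dz': 0.62, 'wy': -0.01, 'wz': 0.01}
3 {'dy': 0.01, 'dz': 0.62, 'wz': 0.01}
4 {'dy': 0.01, 'dz': 0.62, 'wy': -0.01}
5 {'dy': 0.01, 'dz': 0.62, 'wz': 0.01}
-- (569, -375, 34, 72, 28)
```

Call:
play_rows --moves '[{"dx": 0,"dy": 0.02,"dz": 0.62,"wx": 0,"wy": -0.02,"wz": 0.02,"gripper": -1},{"dx": 0.02,"dy": 0.02,"dz": 0.62,"wx": 0,"wy": 0,"wz": 0,"gripper": -1},{"dx": 0.02,"dy": 0.01,"dz": 0.62,"wx": 0,"wy": 0,"wz": 0,"gripper": -1},{"dx": 0,"dy": 0.01,"dz": 0.62,"wx": 0,"wy": 0,"wz": 0,"gripper": -1},{"dx": 0,"dy": 0,"dz": 0.6,"wx": 0,"wy": 0,"wz": 0,"gripper": -1},{"dx": 0,"dy": 0,"dz": 0,"wx": 0,"wy": 0,"wz": 0,"gripper": 1},{"dx": 0,"dy": 0,"dz": 0,"wx": 0,"wy": 0,"wz": 0,"gripper": 1},{"dx": 0,"dy": 0,"dz": 0,"wx": 0,"wy": 0,"wz": 0,"gripper": 1},{"dx": 0,"dy": 0,"dz": 0,"wx": 0,"wy": 0,"wz": 0,"gripper": 1},{"dx": 0,"dy": 0,"dz": 0,"wx": 0,"wy": 0,"wz": 0,"gripper": 1}]'

```text
t: 15.2
tcp_pos: [570.3, -375.0, 36.8]
eef_rot: [0.001, 0.808, 0.589, 0.0]
contact_force: [-2.7, 1.6, 6.0]
finger_gap: 0.61
grasp_force: 35.0
```

Call:
play_rows --moves '[{"dx": 0,"dy": 0,"dz": -0.5,"wx": 0,"wy": 0,"wz": 0,"gripper": 1},{"dx": 0,"dy": 0,"dz": -0.9,"wx": 0,"wy": 0,"wz": 0,"gripper": 1},{"dx": 0,"dy": 0,"dz": -0.9,"wx": 0,"wy": 0,"wz": 0,"gripper": 1},{"dx": 0,"dy": 0,"dz": -0.9,"wx": 0,"wy": 0,"wz": 0,"gripper": 1},{"dx": 0,"dy": 0,"dz": -0.9,"wx": 0,"wy": 0,"wz": 0,"gripper": 1},{"dx": 0,"dy": 0,"dz": -0.9,"wx": 0,"wy": 0,"wz": 0,"gripper": 1},{"dx": 0,"dy": 0,"dz": 0,"wx": 0,"wy": 0,"wz": 0,"gripper": 1}]'

```text
t: 16.08
tcp_pos: [571.5, -375.9, 240.0]
eef_rot: [0.004, 0.808, 0.589, 0.001]
contact_force: [1.0, 0.5, -3.3]
finger_gap: 0.606
grasp_force: 35.0
```

```bash
python3 -c "
from h import *
st()
w=c2w(0,0)
rows([(*w,235,84.5)])"
```

```text
t 16.07 tcp [ 571.5 -375.9  240. ] yaw 72.2 F [ 1.   0.5 -3.3] gap 0.606 gf 35.0 q [-0.76  0.42  1.23  0.    1.48 -0.45]
1 {'dx': 0.83, 'dy': -0.28, 'dz': 0.01, 'wz': -0.11}
2 {'dx': 0.84, 'dy': -0.26, 'dz': 0.01, 'wz': -0.11}
3 {'dx': 0.84, 'dy': -0.25, 'dz': 0.01, 'wz': -0.11}
4 {'dx': 0.85, 'dy': -0.23, 'wx': 0.01, 'wz': -0.11}
5 {'dx': 0.85, 'dy': -0.21, 'dz': 0.01, 'wz': -0.11}
6 {'dx': 0.86, 'dy': -0.2, 'wx': 0.01, 'wz': -0.11}
7 {'dx': 0.86, 'dy': -0.18, 'dz': 0.01, 'wy': 0.01, 'wz': -0.11}
8 {'dx': 0.87, 'dy': -0.16, 'dz': 0.01, 'wx': 0.01, 'wz': -0.12}
9 {'dx': 0.87, 'dy': -0.14, 'dz': 0.01, 'wy': 0.01, 'wz': -0.11}
10 {'dx': 0.87, 'dy': -0.13, 'dz': 0.01, 'wx': 0.01, 'wz': -0.12}
11 {'dx': 0.87, 'dy': -0.11, 'wy': 0.01, 'wz': -0.11}
-- (np.float64(567.5), np.float64(11.0), 235, 84.5)
```

Call:
play_rows --moves '[{"dx": 0.83,"dy": -0.28,"dz": 0.01,"wx": 0,"wy": 0,"wz": -0.11,"gripper": 1},{"dx": 0.84,"dy": -0.26,"dz": 0.01,"wx": 0,"wy": 0,"wz": -0.11,"gripper": 1},{"dx": 0.84,"dy": -0.25,"dz": 0.01,"wx": 0,"wy": 0,"wz": -0.11,"gripper": 1},{"dx": 0.85,"dy": -0.23,"dz": 0,"wx": 0.01,"wy": 0,"wz": -0.11,"gripper": 1},{"dx": 0.85,"dy": -0.21,"dz": 0.01,"wx": 0,"wy": 0,"wz": -0.11,"gripper": 1},{"dx": 0.86,"dy": -0.2,"dz": 0,"wx": 0.01,"wy": 0,"wz": -0.11,"gripper": 1}]'

```text
t: 16.82
tcp_pos: [566.2, -162.0, 231.3]
eef_rot: [-0.003, 0.773, 0.635, -0.002]
contact_force: [0.2, -0.4, -4.2]
finger_gap: 0.609
grasp_force: 35.0
```

Call:
play_rows --moves '[{"dx": 0.86,"dy": -0.18,"dz": 0.01,"wx": 0,"wy": 0.01,"wz": -0.11,"gripper": 1},{"dx": 0.87,"dy": -0.16,"dz": 0.01,"wx": 0.01,"wy": 0,"wz": -0.12,"gripper": 1},{"dx": 0.87,"dy": -0.14,"dz": 0.01,"wx": 0,"wy": 0.01,"wz": -0.11,"gripper": 1},{"dx": 0.87,"dy": -0.13,"dz": 0.01,"wx": 0.01,"wy": 0,"wz": -0.12,"gripper": 1},{"dx": 0.87,"dy": -0.11,"dz": 0,"wx": 0,"wy": 0.01,"wz": -0.11,"gripper": 1},{"dx": 0,"dy": 0,"dz": 0,"wx": 0,"wy": 0,"wz": 0,"gripper": 1}]'

```text
t: 17.58
tcp_pos: [564.6, 14.8, 230.4]
eef_rot: [-0.006, 0.739, 0.673, -0.001]
contact_force: [1.0, 0.3, -3.7]
finger_gap: 0.607
grasp_force: 35.0
```

```bash
python3 -c "
from h import *
st()
p=cams.capture('scene');
for k in (p,): print([(np.round(m['position']).tolist(),round(m['conf'],2)) for m in mark_of(k,'driver1')])
w=c2w(0,0)
rows([(*w,56,84.5,30)])"
```

```text
t 17.57 tcp [564.6  14.8 230.4] yaw 84.7 F [ 1.   0.3 -3.7] gap 0.607 gf 35.0 q [-0.19  0.13  1.6   0.01  1.42 -0.1 ]
[([424.0, -359.0, 35.0], 0.97), ([560.0, 13.0, 226.0], 0.9), ([472.0, -460.0, 35.0], 0.78), ([404.0, -241.0, 33.0], 0.62), ([580.0, 77.0, 49.0], 0.49)]
1 {'dx': -0.01, 'dy': 0.02, 'dz': 0.73, 'wx': -0.01}
2 {'dx': -0.01, 'dy': 0.01, 'dz': 0.73, 'wx': -0.01, 'wy': -0.01}
3 {'dx': -0.01, 'dy': 0.01, 'dz': 0.73, 'wx': -0.01}
4 {'dx': -0.01, 'dy': 0.01, 'dz': 0.73, 'wx': -0.01, 'wy': -0.01}
5 {'dy': 0.02, 'dz': 0.73}
6 {'dy': 0.01, 'dz': 0.72, 'wx': -0.01, 'wy': -0.01}
-- (np.float64(567.5), np.float64(11.0), 56, 84.5, 30)
```

Call:
play_rows --moves '[{"dx": -0.02,"dy": 0.02,"dz": 0.73,"wx": -0.01,"wy": 0,"wz": 0,"gripper": 1},{"dx": -0.02,"dy": 0.01,"dz": 0.73,"wx": -0.01,"wy": -0.01,"wz": 0,"gripper": 1},{"dx": -0.02,"dy": 0.01,"dz": 0.73,"wx": -0.01,"wy": 0,"wz": 0,"gripper": 1},{"dx": -0.02,"dy": 0.01,"dz": 0.73,"wx": -0.01,"wy": -0.01,"wz": 0,"gripper": 1},{"dx": 0,"dy": 0.02,"dz": 0.65,"wx": 0,"wy": 0,"wz": 0,"gripper": 1},{"dx": 0,"dy": 0.01,"dz": 0.5,"wx": 0,"wy": 0,"wz": 0,"gripper": 1},{"dx": 0,"dy": 0,"dz": 0.2,"wx": 0,"wy": 0,"wz": 0,"gripper": 1},{"dx": 0,"dy": 0,"dz": 0.14,"wx": 0,"wy": 0,"wz": 0,"gripper": 1},{"dx": 0,"dy": 0,"dz": 0,"wx": 0,"wy": 0,"wz": 0,"gripper": 1}]'

```text
t: 18.8
tcp_pos: [568.7, 9.2, 56.5]
eef_rot: [-0.0, 0.74, 0.672, 0.001]
contact_force: [0.1, -0.4, -3.5]
finger_gap: 0.611
grasp_force: 35.0
```

Call:
play_rows --moves '[{"dx": 0,"dy": 0,"dz": 0.03,"wx": 0,"wy": 0,"wz": 0,"gripper": 1},{"dx": 0,"dy": 0,"dz": 0,"wx": 0,"wy": 0,"wz": 0,"gripper": -0.5},{"dx": 0,"dy": 0,"dz": 0,"wx": 0,"wy": 0,"wz": 0,"gripper": -0.5},{"dx": 0,"dy": 0,"dz": 0,"wx": 0,"wy": 0,"wz": 0,"gripper": -0.5},{"dx": 0,"dy": 0,"dz": -0.6,"wx": 0,"wy": 0,"wz": 0,"gripper": -0.5},{"dx": 0,"dy": 0,"dz": -0.9,"wx": 0,"wy": 0,"wz": 0,"gripper": -0.5},{"dx": 0,"dy": 0,"dz": -0.9,"wx": 0,"wy": 0,"wz": 0,"gripper": -0.5},{"dx": 0,"dy": 0,"dz": -0.9,"wx": 0,"wy": 0,"wz": 0,"gripper": -0.5},{"dx": 0,"dy": 0,"dz": -0.9,"wx": 0,"wy": 0,"wz": 0,"gripper": -0.5},{"dx": 0,"dy": 0,"dz": 0,"wx": 0,"wy": 0,"wz": 0,"gripper": -0.5}]'

```text
t: 20.05
tcp_pos: [570.5, 8.8, 226.8]
eef_rot: [0.003, 0.74, 0.672, 0.003]
contact_force: [-0.2, -0.7, -0.6]
finger_gap: 0.753
grasp_force: 0.0
```

```bash
python3 -c "
from h import *
st()
p=cams.capture('scene'); q=cams.capture('top')
for k in (p,q): print([(np.round(m['position']).tolist(),round(m['conf'],2)) for m in mark_of(k,'driver1')])
print(fit([p,q],(427.5,-359.5)))
rows([(428,-359.5,160,74.5)])"
```

```text
t 20.05 tcp [570.5   8.8 226.8] yaw 84.5 F [-0.2 -0.7 -0.6] gap 0.753 gf 0.0 q [-0.2   0.13  1.6   0.    1.4  -0.1 ]
[([429.0, -358.0, 33.0], 0.86), ([401.0, -243.0, 35.0], 0.8), ([473.0, -464.0, 34.0], 0.8), ([581.0, 75.0, 49.0], 0.6), ([568.0, 7.0, 49.0], 0.5)]
[([473.0, -463.0, 35.0], 0.8), ([431.0, -361.0, 36.0], 0.76), ([578.0, 76.0, 51.0], 0.64), ([400.0, -245.0, 33.0], 0.52)]
([([426.7, -359.4, 166.8], np.float64(0.925)), ([426.9, -359.3, 166.9], np.float64(0.925)), ([426.7, -359.6, 167.4], np.float64(0.924))], 2)
1 {'dx': -0.87, 'dy': -0.23, 'dz': 0.14, 'wz': 0.09}
2 {'dx': -0.87, 'dy': -0.22, 'dz': 0.14, 'wz': 0.09}
3 {'dx': -0.87, 'dy': -0.21, 'dz': 0.14, 'wz': 0.09}
4 {'dx': -0.87, 'dy': -0.19, 'dz': 0.14, 'wz': 0.09}
5 {'dx': -0.88, 'dy': -0.18, 'dz': 0.14, 'wz': 0.09}
6 {'dx': -0.88, 'dy': -0.17, 'dz': 0.14, 'wz': 0.09}
7 {'dx': -0.88, 'dy': -0.15, 'dz': 0.14, 'wz': 0.09}
8 {'dx': -0.89, 'dy': -0.14, 'dz': 0.13, 'wz': 0.09}
9 {'dx': -0.89, 'dy': -0.12, 'dz': 0.14, 'wz': 0.09}
10 {'dx': -0.89, 'dy': -0.11, 'dz': 0.13, 'wx': -0.01, 'wy': -0.01, 'wz': 0.09}
11 {'dx': -0.89, 'dy': -0.1, 'dz': 0.14, 'wz': 0.1}
-- (428, -359.5, 160, 74.5)
```

Call:
play_rows --moves '[{"dx": -0.87,"dy": -0.23,"dz": 0.05,"wx": 0,"wy": 0,"wz": 0.08,"gripper": -1},{"dx": -0.87,"dy": -0.22,"dz": 0.05,"wx": 0,"wy": 0,"wz": 0.08,"gripper": -1},{"dx": -0.87,"dy": -0.21,"dz": 0.1,"wx": 0,"wy": 0,"wz": 0.08,"gripper": -1},{"dx": -0.87,"dy": -0.19,"dz": 0.12,"wx": 0,"wy": 0,"wz": 0.08,"gripper": -1},{"dx": -0.88,"dy": -0.18,"dz": 0.15,"wx": 0,"wy": 0,"wz": 0.08,"gripper": -1},{"dx": -0.88,"dy": -0.17,"dz": 0.15,"wx": 0,"wy": 0,"wz": 0.08,"gripper": -1}]'

```text
t: 21.1
tcp_pos: [492.4, -193.1, 196.6]
eef_rot: [-0.001, 0.768, 0.64, 0.001]
contact_force: [0.2, 1.1, -0.2]
finger_gap: 0.997
grasp_force: 0.0
```

Call:
play_rows --moves '[{"dx": -0.88,"dy": -0.15,"dz": 0.18,"wx": 0,"wy": 0,"wz": 0.08,"gripper": -1},{"dx": -0.89,"dy": -0.14,"dz": 0.18,"wx": 0,"wy": 0,"wz": 0.08,"gripper": -1},{"dx": -0.89,"dy": -0.12,"dz": 0.18,"wx": 0,"wy": 0,"wz": 0.08,"gripper": -1},{"dx": -0.89,"dy": -0.11,"dz": 0.18,"wx": 0,"wy": 0,"wz": 0.08,"gripper": -1},{"dx": -0.89,"dy": -0.1,"dz": 0.18,"wx": 0,"wy": 0,"wz": 0.08,"gripper": -1},{"dx": 0,"dy": 0,"dz": 0,"wx": 0,"wy": 0,"wz": 0,"gripper": -1}]'

```text
t: 21.85
tcp_pos: [430.9, -362.0, 159.7]
eef_rot: [-0.002, 0.791, 0.612, 0.001]
contact_force: [-0.6, -0.0, -0.3]
finger_gap: 0.998
grasp_force: 0.0
```

```bash
python3 -c "
from h import *
st()
p=cams.capture('scene');
for k in (p,): print([(np.round(m['position']).tolist(),round(m['conf'],2)) for m in mark_of(k,'driver1')])
rows([(427.5,-359.5,34,76,28)])"
```

```text
t 21.85 tcp [ 430.9 -362.   159.7] yaw 75.5 F [-0.6 -0.  -0.3] gap 0.998 gf 0.0 q [-0.91  0.18  1.69  0.    1.28 -0.66]
[([475.0, -460.0, 33.0], 0.87), ([569.0, 12.0, 48.0], 0.66), ([426.0, -359.0, 37.0], 0.6), ([403.0, -241.0, 36.0], 0.6), ([580.0, 75.0, 50.0], 0.47), ([552.0, -110.0, 180.0], 0.29)]
1 {'dy': -0.02, 'dz': 0.63, 'wz': -0.01}
2 {'dx': -0.01, 'dy': -0.02, 'dz': 0.63, 'wy': -0.01, 'wz': -0.01}
3 {'dy': -0.03, 'dz': 0.64}
4 {'dy': -0.02, 'dz': 0.63, 'wy': -0.01, 'wz': -0.01}
5 {'dx': -0.01, 'dy': -0.03, 'dz': 0.64}
-- (427.5, -359.5, 34, 76, 28)
```

Call:
play_rows --moves '[{"dx": 0,"dy": -0.03,"dz": 0.63,"wx": 0,"wy": -0.02,"wz": -0.03,"gripper": -1},{"dx": 0.01,"dy": -0.03,"dz": 0.63,"wx": 0,"wy": 0,"wz": 0,"gripper": -1},{"dx": 0.01,"dy": -0.02,"dz": 0.63,"wx": 0,"wy": 0,"wz": 0,"gripper": -1},{"dx": 0,"dy": -0.02,"dz": 0.63,"wx": 0,"wy": 0,"wz": 0,"gripper": -1},{"dx": 0,"dy": -0.02,"dz": 0.64,"wx": 0,"wy": 0,"wz": 0,"gripper": -1},{"dx": 0,"dy": 0,"dz": 0,"wx": 0,"wy": 0,"wz": 0,"gripper": 1},{"dx": 0,"dy": 0,"dz": 0,"wx": 0,"wy": 0,"wz": 0,"gripper": 1},{"dx": 0,"dy": 0,"dz": 0,"wx": 0,"wy": 0,"wz": 0,"gripper": 1},{"dx": 0,"dy": 0,"dz": 0,"wx": 0,"wy": 0,"wz": 0,"gripper": 1},{"dx": 0,"dy": 0,"dz": 0,"wx": 0,"wy": 0,"wz": 0,"gripper": 1}]'

```text
t: 23.2
tcp_pos: [428.5, -359.7, 36.2]
eef_rot: [0.001, 0.788, 0.616, -0.0]
contact_force: [-1.7, 1.2, 6.1]
finger_gap: 0.61
grasp_force: 34.6
```

Call:
play_rows --moves '[{"dx": 0,"dy": 0,"dz": -0.5,"wx": 0,"wy": 0,"wz": 0,"gripper": 1},{"dx": 0,"dy": 0,"dz": -0.9,"wx": 0,"wy": 0,"wz": 0,"gripper": 1},{"dx": 0,"dy": 0,"dz": -0.9,"wx": 0,"wy": 0,"wz": 0,"gripper": 1},{"dx": 0,"dy": 0,"dz": -0.9,"wx": 0,"wy": 0,"wz": 0,"gripper": 1},{"dx": 0,"dy": 0,"dz": -0.9,"wx": 0,"wy": 0,"wz": 0,"gripper": 1},{"dx": 0,"dy": 0,"dz": -0.9,"wx": 0,"wy": 0,"wz": 0,"gripper": 1},{"dx": 0,"dy": 0,"dz": 0,"wx": 0,"wy": 0,"wz": 0,"gripper": 1}]'

```text
t: 24.08
tcp_pos: [429.1, -360.2, 237.7]
eef_rot: [0.004, 0.788, 0.615, -0.0]
contact_force: [0.5, 0.6, -3.3]
finger_gap: 0.615
grasp_force: 34.6
```

```bash
python3 -c "
from h import *
st()
w=c2w(0,-60)
rows([(*w,235,84.5)])"
```

```text
t 24.07 tcp [ 429.1 -360.2  237.7] yaw 76.0 F [ 0.5  0.6 -3.3] gap 0.615 gf 34.6 q [-0.91  0.1   1.62 -0.    1.42 -0.67]
1 {'dx': 0.93, 'dy': 0.15, 'wz': -0.09}
2 {'dx': 0.93, 'dy': 0.16, 'wz': -0.1}
3 {'dx': 0.92, 'dy': 0.18, 'wz': -0.09}
4 {'dx': 0.92, 'dy': 0.19, 'dz': 0.01, 'wy': 0.01, 'wz': -0.1}
5 {'dx': 0.92, 'dy': 0.21, 'dz': 0.01, 'wx': 0.01, 'wz': -0.09}
6 {'dx': 0.91, 'dy': 0.22, 'wy': 0.01, 'wz': -0.1}
7 {'dx': 0.91, 'dy': 0.24, 'dz': 0.01, 'wx': 0.01, 'wz': -0.09}
8 {'dx': 0.9, 'dy': 0.26, 'dz': 0.01, 'wy': 0.01, 'wz': -0.1}
9 {'dx': 0.91, 'dy': 0.27, 'wx': 0.01, 'wz': -0.09}
-- (np.float64(561.7492548487866), np.float64(-48.723771902030734), 235, 84.5)
```

Call:
play_rows --moves '[{"dx": 0.93,"dy": 0.15,"dz": 0,"wx": 0,"wy": 0,"wz": -0.09,"gripper": 1},{"dx": 0.93,"dy": 0.16,"dz": 0,"wx": 0,"wy": 0,"wz": -0.1,"gripper": 1},{"dx": 0.92,"dy": 0.18,"dz": 0,"wx": 0,"wy": 0,"wz": -0.09,"gripper": 1},{"dx": 0.92,"dy": 0.19,"dz": 0.01,"wx": 0,"wy": 0.01,"wz": -0.1,"gripper": 1},{"dx": 0.92,"dy": 0.21,"dz": 0.01,"wx": 0.01,"wy": 0,"wz": -0.09,"gripper": 1},{"dx": 0.91,"dy": 0.22,"dz": 0,"wx": 0,"wy": 0.01,"wz": -0.1,"gripper": 1},{"dx": 0.91,"dy": 0.24,"dz": 0.01,"wx": 0.01,"wy": 0,"wz": -0.09,"gripper": 1},{"dx": 0.9,"dy": 0.26,"dz": 0.01,"wx": 0,"wy": 0.01,"wz": -0.1,"gripper": 1},{"dx": 0.91,"dy": 0.27,"dz": 0,"wx": 0.01,"wy": 0,"wz": -0.09,"gripper": 1},{"dx": 0,"dy": 0,"dz": 0,"wx": 0,"wy": 0,"wz": 0,"gripper": 1}]'

```text
t: 25.32
tcp_pos: [560.1, -44.6, 230.5]
eef_rot: [-0.005, 0.739, 0.673, -0.001]
contact_force: [-0.0, -0.4, -2.1]
finger_gap: 0.613
grasp_force: 34.6
```

```bash
python3 -c "
from h import *
st()
p=cams.capture('scene');q=cams.capture('top')
for k in (p,q): print([(np.round(m['position']).tolist(),round(m['conf'],2)) for m in mark_of(k,'driver1')])
w=c2w(0,-60)
rows([(*w,54,84.5,30)])"
```

```text
t 25.32 tcp [560.1 -44.6 230.5] yaw 84.7 F [-0.  -0.4 -2.1] gap 0.613 gf 34.6 q [-0.3   0.12  1.61  0.    1.42 -0.2 ]
[([559.0, -42.0, 229.0], 0.76), ([402.0, -238.0, 34.0], 0.76), ([473.0, -462.0, 34.0], 0.71), ([580.0, 75.0, 49.0], 0.68), ([635.0, 182.0, 111.0], 0.67), ([566.0, 9.0, 49.0], 0.53)]
[([400.0, -249.0, 36.0], 0.87), ([474.0, -460.0, 35.0], 0.76), ([576.0, 74.0, 49.0], 0.65), ([569.0, 12.0, 52.0], 0.61), ([566.0, 12.0, -0.0], 0.51)]
1 {'dx': -0.01, 'dy': 0.01, 'dz': 0.74, 'wx': -0.01}
2 {'dx': -0.01, 'dy': 0.01, 'dz': 0.74, 'wx': -0.01}
3 {'dy': 0.01, 'dz': 0.74, 'wy': -0.01}
4 {'dy': 0.01, 'dz': 0.74, 'wx': -0.01}
5 {'dx': -0.01, 'dy': 0.01, 'dz': 0.75, 'wy': -0.01}
6 {'dy': 0.01, 'dz': 0.74, 'wx': -0.01, 'wz': -0.01}
-- (np.float64(561.7492548487866), np.float64(-48.723771902030734), 54, 84.5, 30)
```

Call:
play_rows --moves '[{"dx": -0.04,"dy": 0.02,"dz": 0.73,"wx": -0.01,"wy": 0,"wz": 0,"gripper": 1},{"dx": -0.04,"dy": 0.01,"dz": 0.73,"wx": -0.01,"wy": -0.01,"wz": 0,"gripper": 1},{"dx": -0.02,"dy": 0.01,"dz": 0.73,"wx": -0.01,"wy": 0,"wz": 0,"gripper": 1},{"dx": -0.01,"dy": 0.01,"dz": 0.73,"wx": -0.01,"wy": -0.01,"wz": 0,"gripper": 1},{"dx": 0,"dy": 0.02,"dz": 0.65,"wx": 0,"wy": 0,"wz": 0,"gripper": 1},{"dx": 0,"dy": 0.01,"dz": 0.5,"wx": 0,"wy": 0,"wz": 0,"gripper": 1},{"dx": 0,"dy": 0,"dz": 0.2,"wx": 0,"wy": 0,"wz": 0,"gripper": 1},{"dx": 0,"dy": 0,"dz": 0.14,"wx": 0,"wy": 0,"wz": 0,"gripper": 1},{"dx": 0,"dy": 0,"dz": 0,"wx": 0,"wy": 0,"wz": 0,"gripper": 1}]'

```text
t: 26.65
tcp_pos: [563.7, -51.7, 57.3]
eef_rot: [0.001, 0.74, 0.672, 0.001]
contact_force: [-0.7, 0.3, -2.6]
finger_gap: 0.613
grasp_force: 34.6
```

Call:
play_rows --moves '[{"dx": 0,"dy": 0,"dz": 0.03,"wx": 0,"wy": 0,"wz": 0,"gripper": 1},{"dx": 0,"dy": 0,"dz": 0,"wx": 0,"wy": 0,"wz": 0,"gripper": -0.5},{"dx": 0,"dy": 0,"dz": 0,"wx": 0,"wy": 0,"wz": 0,"gripper": -0.5},{"dx": 0,"dy": 0,"dz": 0,"wx": 0,"wy": 0,"wz": 0,"gripper": -0.5},{"dx": 0,"dy": 0,"dz": -0.6,"wx": 0,"wy": 0,"wz": 0,"gripper": -0.5},{"dx": 0,"dy": 0,"dz": -0.9,"wx": 0,"wy": 0,"wz": 0,"gripper": -0.5},{"dx": 0,"dy": 0,"dz": -0.9,"wx": 0,"wy": 0,"wz": 0,"gripper": -0.5},{"dx": 0,"dy": 0,"dz": -0.9,"wx": 0,"wy": 0,"wz": 0,"gripper": -0.5},{"dx": 0,"dy": 0,"dz": -0.9,"wx": 0,"wy": 0,"wz": 0,"gripper": -0.5},{"dx": 0,"dy": 0,"dz": -0.4,"wx": 0,"wy": 0,"wz": 0,"gripper": 1}]'

```text
t: 27.9
tcp_pos: [564.0, -51.7, 242.4]
eef_rot: [0.003, 0.74, 0.672, 0.002]
contact_force: [0.5, 0.0, 0.1]
finger_gap: 0.662
grasp_force: 0.0
```

```bash
python3 -c "
from h import *
st()
p=cams.capture('scene'); q=cams.capture('top')
for k in (p,q):
  print([(np.round(m['position']).tolist(),round(m['conf'],2)) for m in mark_of(k,'driver1')])
  for n in ('left_edge','right_edge','near_edge','far_edge'): print(n,[(np.round(m['position']).tolist(),round(m['conf'],2)) for m in mark_of(k,n)[:2]])
cv2.imwrite('pics/b1.png',np.hstack([p['pixels'][100:300,200:440,::-1],q['pixels'][120:320,150:390,::-1]]).repeat(1,0))
"
```

```text
t 27.9 tcp [564.  -51.7 242.4] yaw 84.5 F [0.5 0.  0.1] gap 0.662 gf 0.0 q [-0.31  0.11  1.59  0.    1.43 -0.21]
[([405.0, -240.0, 37.0], 0.95), ([472.0, -466.0, 34.0], 0.94), ([565.0, 11.0, 50.0], 0.66), ([580.0, 75.0, 48.0], 0.57), ([565.0, -50.0, 52.0], 0.47)]
left_edge [([580.0, 149.0, 174.0], 0.74), ([636.0, 182.0, 112.0], 0.51)]
right_edge []
near_edge [([471.0, 18.0, 177.0], 0.65)]
far_edge [([669.0, 3.0, 179.0], 0.71)]
[([474.0, -461.0, 32.0], 0.91), ([567.0, 12.0, 48.0], 0.75), ([576.0, 74.0, 50.0], 0.73), ([398.0, -247.0, 34.0], 0.58)]
left_edge [([583.0, 153.0, 171.0], 0.85), ([526.0, 276.0, 144.0], 0.16)]
right_edge [([551.0, -116.0, 175.0], 0.66)]
near_edge []
far_edge [([672.0, 1.0, 174.0], 0.94), ([554.0, -117.0, 177.0], 0.7)]
```

View pics/b1.png

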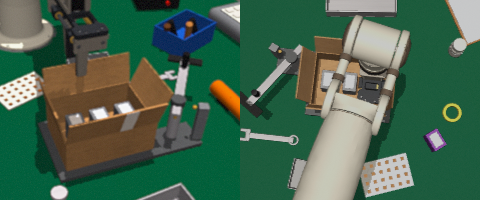

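```bash
cat >> h.py <<'E'
def sweep(side,th0,r=62,n=6,half=10,zend=1.5):
    """tip waypoints, carton frame, side in 'l','r','n','f'"""
    out=[]
    for t in np.linspace(th0,0,n):
        s=4+half*abs(np.sin(t));u=r*np.cos(t)-s*np.sin(t);z=r*np.sin(t)+s*np.cos(t)+zend
        if side in'lr': o=-108+u;z+=97;xy=(0,o if side=='r' else -o)
        else: o=-78+u;z+=102;xy=(o if side=='n' else -o,0)
        out.append((*xy,z))
    return out
def W(x,y,z,yaw,*a): return (*c2w(x,y),z,yaw,*a)
E
python3 -c "
from h import *
s=sweep('r',1.75)
print(np.round(s))
rows([W(0,-160,240,84.5),W(0,-160,153,84.5)]+[W(*k,84.5,25) for k in s])"
```

```text
[[   0. -133.  157.]
 [   0. -111.  162.]
 [   0.  -88.  159.]
 [   0.  -67.  146.]
 [   0.  -52.  127.]
 [   0.  -46.  102.]]
1 {'dx': -0.81, 'dy': -0.01, 'dz': -0.01}
2 {'dx': -0.81, 'dy': -0.01, 'wx': 0.01}
3 {'dx': -0.82, 'dy': -0.01, 'dz': -0.01}
-- (np.float64(552.1646795967641), np.float64(-148.26339173874862), 240, 84.5)
4 {'dz': 0.73}
5 {'dz': 0.72}
6 {'dz': 0.73}
-- (np.float64(552.1646795967641), np.float64(-148.26339173874862), 153, 84.5)
7 {'dx': 0.34, 'dz': -0.05}
8 {'dx': 0.35, 'dz': -0.05}
-- (np.float64(554.7841935966208), np.float64(-121.05869869325713), np.float64(157.04022834513802), 84.5, 25)
9 {'dx': 0.54, 'dz': -0.13}
-- (np.float64(556.8501042153637), np.float64(-99.60339658553782), np.float64(161.95269258166502), 84.5, 25)
10 {'dx': 0.57, 'dz': 0.09}
-- (np.float64(559.0517222980435), np.float64(-76.73871857809591), np.float64(158.58657101164033), 84.5, 25)
11 {'dx': 0.52, 'dz': 0.3}
-- (np.float64(561.0489272426778), np.float64(-55.996952177652545), np.float64(146.4281140078171), 84.5, 25)
12 {'dx': 0.38, 'dz': 0.49}
-- (np.float64(562.4866659893487), np.float64(-41.06546439597555), np.float64(126.73824334981596), 84.5, 25)
13 {'dx': 0.08, 'dz': 0.31}
14 {'dx': 0.07, 'dz': 0.3}
-- (np.float64(563.0910953840697), np.float64(-34.788225124890225), np.float64(102.5), 84.5, 25)
```

Call:
play_rows --moves '[{"dx": -0.81,"dy": -0.01,"dz": 0,"wx": 0.01,"wy": 0,"wz": 0,"gripper": 1},{"dx": -0.81,"dy": -0.01,"dz": 0,"wx": 0,"wy": 0,"wz": 0,"gripper": 1},{"dx": -0.82,"dy": -0.01,"dz": 0,"wx": 0,"wy": 0,"wz": 0,"gripper": 1},{"dx": 0,"dy": 0,"dz": 0.73,"wx": 0,"wy": 0,"wz": 0,"gripper": 1},{"dx": 0,"dy": 0,"dz": 0.72,"wx": 0,"wy": 0,"wz": 0,"gripper": 1},{"dx": 0,"dy": 0,"dz": 0.73,"wx": 0,"wy": 0,"wz": 0,"gripper": 1},{"dx": 0.34,"dy": 0,"dz": -0.05,"wx": 0,"wy": 0,"wz": 0,"gripper": 1},{"dx": 0.35,"dy": 0,"dz": -0.05,"wx": 0,"wy": 0,"wz": 0,"gripper": 1},{"dx": 0,"dy": 0,"dz": 0,"wx": 0,"wy": 0,"wz": 0,"gripper": 1}]'

```text
t: 29.62
tcp_pos: [556.5, -120.0, 158.7]
eef_rot: [0.002, 0.74, 0.673, 0.001]
contact_force: [0.4, 0.2, 0.7]
finger_gap: 0.007
grasp_force: 0.0
```

```bash
python3 -c "
from h import *
st()
rows([W(*k,84.5,25) for k in sweep('r',1.75)[1:]])"
```

```text
t 29.62 tcp [ 556.5 -120.   158.7] yaw 84.6 F [0.4 0.2 0.7] gap 0.007 gf 0.0 q [-0.43  0.19  1.68  0.    1.27 -0.33]
1 {'dx': 0.51, 'dy': -0.04, 'dz': -0.08, 'wx': 0.02, 'wz': 0.01}
-- (np.float64(556.8501042153637), np.float64(-99.60339658553782), np.float64(161.95269258166502), 84.5, 25)
2 {'dx': 0.57, 'dz': 0.08}
-- (np.float64(559.0517222980435), np.float64(-76.73871857809591), np.float64(158.58657101164033), 84.5, 25)
3 {'dx': 0.52, 'dz': 0.31}
-- (np.float64(561.0489272426778), np.float64(-55.996952177652545), np.float64(146.4281140078171), 84.5, 25)
4 {'dx': 0.38, 'dz': 0.49}
-- (np.float64(562.4866659893487), np.float64(-41.06546439597555), np.float64(126.73824334981596), 84.5, 25)
5 {'dx': 0.16, 'dz': 0.6}
-- (np.float64(563.0910953840697), np.float64(-34.788225124890225), np.float64(102.5), 84.5, 25)
```

Call:
play_rows --moves '[{"dx": 0.51,"dy": -0.04,"dz": -0.08,"wx": 0.02,"wy": 0,"wz": 0,"gripper": 1},{"dx": 0.57,"dy": 0,"dz": 0.08,"wx": 0,"wy": 0,"wz": 0,"gripper": 1},{"dx": 0.52,"dy": 0,"dz": 0.31,"wx": 0,"wy": 0,"wz": 0,"gripper": 1},{"dx": 0.38,"dy": 0,"dz": 0.49,"wx": 0,"wy": 0,"wz": 0,"gripper": 1},{"dx": 0.1,"dy": 0,"dz": 0.3,"wx": 0,"wy": 0,"wz": 0,"gripper": 1},{"dx": 0.06,"dy": 0,"dz": 0.3,"wx": 0,"wy": 0,"wz": 0,"gripper": 1},{"dx": 0,"dy": 0,"dz": 0,"wx": 0,"wy": 0,"wz": 0,"gripper": 1}]'

```text
t: 30.5
tcp_pos: [562.3, -35.9, 101.3]
eef_rot: [-0.001, 0.74, 0.672, -0.0]
contact_force: [0.2, 1.3, 3.7]
finger_gap: 0.003
grasp_force: 1.9
```

```bash
python3 -c "
from h import *
st()
s=sweep('l',1.75)
rows([W(0,-30,240,84.5),W(0,172,240,84.5),W(0,172,155,84.5),W(*s[0],84.5,25)])"
```

```text
t 30.5 tcp [562.3 -35.9 101.3] yaw 84.5 F [0.2 1.3 3.7] gap 0.003 gf 1.9 q [-0.28  0.24  1.73 -0.    1.17 -0.18]
1 {'dx': 0.11, 'dz': -0.87}
2 {'dx': 0.11, 'dz': -0.87}
3 {'dx': 0.1, 'dy': 0.01, 'dz': -0.86}
4 {'dx': 0.11, 'dz': -0.87, 'wx': -0.01}
-- (np.float64(564.6246274243932), np.float64(-18.861885951015367), 240, 84.5)
5 {'dx': 0.84}
6 {'dx': 0.84}
7 {'dx': 0.84}
8 {'dx': 0.84}
9 {'dx': 0.84}
10 {'dx': 0.85}
-- (np.float64(583.9854694334786), np.float64(182.20814611915478), 240, 84.5)
11 {'dz': 0.71}
12 {'dz': 0.71}
13 {'dz': 0.71}
-- (np.float64(583.9854694334786), np.float64(182.20814611915478), 155, 84.5)
14 {'dx': -0.49, 'dz': -0.03}
15 {'dx': -0.49, 'dz': -0.02}
-- (np.float64(580.2158064033792), np.float64(143.05869869325713), np.float64(157.04022834513802), 84.5, 25)
```

Call:
play_rows --moves '[{"dx": 0,"dy": 0,"dz": -0.87,"wx": 0,"wy": 0,"wz": 0,"gripper": 1},{"dx": 0.16,"dy": 0,"dz": -0.87,"wx": 0,"wy": 0,"wz": 0,"gripper": 1},{"dx": 0.16,"dy": 0,"dz": -0.87,"wx": 0,"wy": 0,"wz": 0,"gripper": 1},{"dx": 0.11,"dy": 0,"dz": -0.87,"wx": 0,"wy": 0,"wz": 0,"gripper": 1},{"dx": 0.84,"dy": 0,"dz": 0,"wx": 0,"wy": 0,"wz": 0,"gripper": 1},{"dx": 0.84,"dy": 0,"dz": 0,"wx": 0,"wy": 0,"wz": 0,"gripper": 1},{"dx": 0.84,"dy": 0,"dz": 0,"wx": 0,"wy": 0,"wz": 0,"gripper": 1},{"dx": 0.84,"dy": 0,"dz": 0,"wx": 0,"wy": 0,"wz": 0,"gripper": 1},{"dx": 0.84,"dy": 0,"dz": 0,"wx": 0,"wy": 0,"wz": 0,"gripper": 1},{"dx": 0.85,"dy": 0,"dz": 0,"wx": 0,"wy": 0,"wz": 0,"gripper": 1}]'

```text
t: 31.75
tcp_pos: [583.4, 183.1, 239.6]
eef_rot: [-0.001, 0.741, 0.672, -0.001]
contact_force: [-0.3, 0.6, 0.5]
finger_gap: 0.001
grasp_force: 0.0
```

Call:
play_rows --moves '[{"dx": 0,"dy": 0,"dz": 0.7,"wx": 0,"wy": 0,"wz": 0,"gripper": 1},{"dx": 0,"dy": 0,"dz": 0.7,"wx": 0,"wy": 0,"wz": 0,"gripper": 1},{"dx": 0,"dy": 0,"dz": 0.7,"wx": 0,"wy": 0,"wz": 0,"gripper": 1},{"dx": -0.49,"dy": 0,"dz": -0.03,"wx": 0,"wy": 0,"wz": 0,"gripper": 1},{"dx": -0.49,"dy": 0,"dz": -0.02,"wx": 0,"wy": 0,"wz": 0,"gripper": 1},{"dx": 0,"dy": 0,"dz": 0,"wx": 0,"wy": 0,"wz": 0,"gripper": 1}]'

```text
t: 32.5
tcp_pos: [580.4, 141.4, 159.9]
eef_rot: [0.0, 0.741, 0.671, 0.0]
contact_force: [0.1, 0.3, 0.1]
finger_gap: 0.002
grasp_force: 0.0
```

```bash
python3 -c "
from h import *
st()
rows([W(*k,84.5,25) for k in sweep('l',1.75)[1:]])"
```

```text
t 32.5 tcp [580.4 141.4 159.9] yaw 84.3 F [0.1 0.3 0.1] gap 0.002 gf 0.0 q [0.04 0.26 1.59 0.   1.29 0.14]
1 {'dx': -0.5, 'dy': -0.01, 'dz': -0.05, 'wz': -0.02}
-- (np.float64(578.1498957846363), np.float64(121.60339658553782), np.float64(161.95269258166502), 84.5, 25)
2 {'dx': -0.57, 'dz': 0.08}
-- (np.float64(575.9482777019565), np.float64(98.73871857809591), np.float64(158.58657101164033), 84.5, 25)
3 {'dx': -0.52, 'dz': 0.31}
-- (np.float64(573.9510727573222), np.float64(77.99695217765255), np.float64(146.4281140078171), 84.5, 25)
4 {'dx': -0.38, 'dz': 0.49}
-- (np.float64(572.5133340106513), np.float64(63.06546439597555), np.float64(126.73824334981596), 84.5, 25)
5 {'dx': -0.16, 'dz': 0.6}
-- (np.float64(571.9089046159303), np.float64(56.788225124890225), np.float64(102.5), 84.5, 25)
```

Call:
play_rows --moves '[{"dx": -0.5,"dy": -0.01,"dz": -0.05,"wx": 0,"wy": 0,"wz": 0,"gripper": 1},{"dx": -0.57,"dy": 0,"dz": 0.08,"wx": 0,"wy": 0,"wz": 0,"gripper": 1},{"dx": -0.52,"dy": 0,"dz": 0.31,"wx": 0,"wy": 0,"wz": 0,"gripper": 1},{"dx": -0.38,"dy": 0,"dz": 0.49,"wx": 0,"wy": 0,"wz": 0,"gripper": 1},{"dx": -0.1,"dy": 0,"dz": 0.3,"wx": 0,"wy": 0,"wz": 0,"gripper": 1},{"dx": -0.06,"dy": 0,"dz": 0.3,"wx": 0,"wy": 0,"wz": 0,"gripper": 1},{"dx": 0,"dy": 0,"dz": 0,"wx": 0,"wy": 0,"wz": 0,"gripper": 1}]'

```text
t: 33.38
tcp_pos: [571.1, 58.9, 101.3]
eef_rot: [-0.001, 0.74, 0.672, -0.0]
contact_force: [-0.6, 0.1, 2.6]
finger_gap: 0.005
grasp_force: 1.6
```

Call:
play_rows --moves '[{"dx": 0,"dy": 0,"dz": -0.87,"wx": 0,"wy": 0,"wz": 0,"gripper": 1},{"dx": 0,"dy": 0,"dz": -0.87,"wx": 0,"wy": 0,"wz": 0,"gripper": 1},{"dx": 0,"dy": 0,"dz": -0.87,"wx": 0,"wy": 0,"wz": 0,"gripper": 1},{"dx": 0,"dy": 0,"dz": -0.87,"wx": 0,"wy": 0,"wz": 0,"gripper": 1},{"dx": 0,"dy": 0,"dz": 0,"wx": 0,"wy": 0,"wz": 0,"gripper": 1}]'

```text
t: 34.0
tcp_pos: [572.8, 58.9, 243.1]
eef_rot: [0.001, 0.74, 0.673, 0.002]
contact_force: [-0.3, -0.0, -0.1]
finger_gap: 0.003
grasp_force: 0.0
```

```bash
python3 -c "
from h import *
st()
p=cams.capture('scene'); q=cams.capture('top')
for k in (p,q):
  for n in ('left_edge','right_edge','near_edge','far_edge','driver1'): print(n,[(np.round(m['position']).tolist(),round(m['conf'],2)) for m in mark_of(k,n)[:3]])
cv2.imwrite('pics/c1.png',p['pixels'][100:300,200:440,::-1].repeat(2,0).repeat(2,1))
s=sweep('f',1.75)
print(np.round(s))
rows([W(0,0,240,-5.5),W(125,0,240,-5.5),W(125,0,160,-5.5),W(*s[0],-5.5,25)])"
```

```text
t 34.0 tcp [572.8  58.9 243.1] yaw 84.5 F [-0.3 -0.  -0.1] gap 0.003 gf 0.0 q [-0.11  0.14  1.56  0.    1.44 -0.01]
left_edge [([570.0, 38.0, 105.0], 0.94)]
right_edge [([562.0, -15.0, 104.0], 0.87), ([691.0, -317.0, 0.0], 0.27)]
near_edge [([471.0, 18.0, 176.0], 0.71)]
far_edge [([670.0, 4.0, 174.0], 0.94)]
driver1 [([403.0, -241.0, 36.0], 0.75), ([565.0, 9.0, 48.0], 0.53)]
left_edge [([571.0, 43.0, 102.0], 0.66), ([673.0, 2.0, 179.0], 0.35)]
right_edge [([561.0, -17.0, 101.0], 0.86)]
near_edge [([470.0, 20.0, 174.0], 0.6)]
far_edge [([674.0, 3.0, 177.0], 0.66), ([565.0, -20.0, 102.0], 0.59)]
driver1 [([472.0, -463.0, 36.0], 0.8), ([569.0, 10.0, 48.0], 0.72), ([398.0, -248.0, 37.0], 0.58)]
[[103.   0. 162.]
 [ 81.   0. 167.]
 [ 58.   0. 164.]
 [ 37.   0. 151.]
 [ 22.   0. 132.]
 [ 16.   0. 108.]]
1 {'dx': -0.12, 'wz': 0.9}
2 {'dx': -0.12, 'dy': 0.02, 'wz': 0.9}
3 {'dx': -0.11, 'dy': 0.04, 'wz': 0.9}
4 {'dx': -0.1, 'dy': 0.06, 'wz': 0.9}
5 {'dx': -0.09, 'dy': 0.07, 'wz': 0.9}
6 {'dx': -0.08, 'dy': 0.09, 'wz': 0.9}
7 {'dx': -0.07, 'dy': 0.1, 'wz': 0.9}
8 {'dx': -0.05, 'dy': 0.11, 'wy': 0.01, 'wz': 0.9}
9 {'dx': -0.04, 'dy': 0.12, 'wz': 0.9}
10 {'dx': -0.01, 'dy': 0.11, 'dz': -0.01, 'wx': -0.01, 'wy': 0.01, 'wz': 0.9}
-- (np.float64(567.5), np.float64(11.0), 240, -5.5)
11 {'dx': 0.78}
12 {'dx': 0.78}
13 {'dx': 0.78}
14 {'dx': 0.78}
-- (np.float64(691.9245247958974), np.float64(-0.9807190650279978), 240, -5.5)
15 {'dz': 0.67}
16 {'dz': 0.67}
17 {'dz': 0.66}
-- (np.float64(691.9245247958974), np.float64(-0.9807190650279978), 160, -5.5)
18 {'dx': -0.56, 'dz': -0.05}
-- (np.float64(669.6968127422417), np.float64(1.1595661722274535), np.float64(162.04022834513802), -5.5, 25)
```

View pics/c1.png

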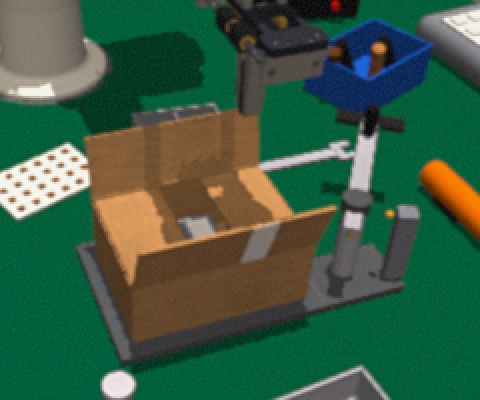

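Call:
play_rows --moves '[{"dx": -0.12,"dy": 0,"dz": 0,"wx": 0,"wy": 0,"wz": 0.9,"gripper": 1},{"dx": -0.12,"dy": 0.02,"dz": 0,"wx": 0,"wy": 0,"wz": 0.9,"gripper": 1},{"dx": -0.11,"dy": 0.04,"dz": 0,"wx": 0,"wy": 0,"wz": 0.9,"gripper": 1},{"dx": -0.1,"dy": 0.06,"dz": 0,"wx": 0,"wy": 0,"wz": 0.9,"gripper": 1},{"dx": -0.09,"dy": 0.07,"dz": 0,"wx": 0,"wy": 0,"wz": 0.9,"gripper": 1},{"dx": -0.08,"dy": 0.09,"dz": 0,"wx": 0,"wy": 0,"wz": 0.9,"gripper": 1},{"dx": -0.07,"dy": 0.1,"dz": 0,"wx": 0,"wy": 0,"wz": 0.9,"gripper": 1},{"dx": -0.05,"dy": 0.11,"dz": 0,"wx": 0,"wy": 0.01,"wz": 0.9,"gripper": 1},{"dx": -0.04,"dy": 0.12,"dz": 0,"wx": 0,"wy": 0,"wz": 0.9,"gripper": 1},{"dx": -0.01,"dy": 0.11,"dz": 0,"wx": -0.01,"wy": 0.01,"wz": 0.9,"gripper": 1}]'

```text
t: 35.85
tcp_pos: [567.7, 11.0, 239.8]
eef_rot: [0.0, 0.999, -0.051, 0.001]
contact_force: [-0.2, -0.5, 0.0]
finger_gap: 0.004
grasp_force: 0.0
```

Call:
play_rows --moves '[{"dx": 0.84,"dy": 0,"dz": 0,"wx": 0,"wy": 0,"wz": 0,"gripper": 1},{"dx": 0.84,"dy": 0,"dz": 0,"wx": 0,"wy": 0,"wz": 0,"gripper": 1},{"dx": 0.84,"dy": 0,"dz": 0,"wx": 0,"wy": 0,"wz": 0,"gripper": 1},{"dx": 0.84,"dy": 0,"dz": 0,"wx": 0,"wy": 0,"wz": 0,"gripper": 1},{"dx": 0,"dy": 0,"dz": 0.66,"wx": 0,"wy": 0,"wz": 0,"gripper": 1},{"dx": 0,"dy": 0,"dz": 0.66,"wx": 0,"wy": 0,"wz": 0,"gripper": 1},{"dx": 0,"dy": 0,"dz": 0.66,"wx": 0,"wy": 0,"wz": 0,"gripper": 1},{"dx": 0,"dy": 0,"dz": 0,"wx": 0,"wy": 0,"wz": 0,"gripper": 1}]'

```text
t: 36.85
tcp_pos: [699.7, -1.5, 157.7]
eef_rot: [-0.0, 0.999, -0.048, -0.002]
contact_force: [-0.0, -0.1, 0.9]
finger_gap: 0.003
grasp_force: 0.0
```

```bash
python3 -c "
from h import *
st()
rows([W(*k,-5.5,25) for k in sweep('f',1.75)])"
```

```text
t 36.85 tcp [699.7  -1.5 157.7] yaw -5.5 F [-0.  -0.1  0.9] gap 0.003 gf 0.0 q [-0.17  0.52  1.25 -0.    1.37  1.49]
1 {'dx': -0.38, 'dz': -0.05, 'wy': 0.01}
2 {'dx': -0.37, 'dy': 0.01, 'dz': -0.06, 'wy': 0.02}
-- (np.float64(669.6968127422417), np.float64(1.1595661722274535), np.float64(162.04022834513802), -5.5, 25)
3 {'dx': -0.54, 'dz': -0.12}
-- (np.float64(648.2415106345225), np.float64(3.225476790970392), np.float64(166.95269258166502), -5.5, 25)
4 {'dx': -0.58, 'dz': 0.08}
-- (np.float64(625.3768326270806), np.float64(5.427094873650167), np.float64(163.58657101164033), -5.5, 25)
5 {'dx': -0.52, 'dz': 0.31}
-- (np.float64(604.6350662266372), np.float64(7.424299818284544), np.float64(151.4281140078171), -5.5, 25)
6 {'dx': -0.37, 'dz': 0.49}
-- (np.float64(589.7035784449602), np.float64(8.862038564955398), np.float64(131.73824334981597), -5.5, 25)
7 {'dx': -0.08, 'dz': 0.3}
8 {'dx': -0.08, 'dz': 0.31}
-- (np.float64(583.4263391738749), np.float64(9.466467959676416), np.float64(107.5), -5.5, 25)
```

Call:
play_rows --moves '[{"dx": -0.38,"dy": 0,"dz": -0.05,"wx": 0,"wy": 0.02,"wz": 0,"gripper": 1},{"dx": -0.37,"dy": 0.01,"dz": -0.06,"wx": 0,"wy": 0.01,"wz": 0,"gripper": 1},{"dx": -0.54,"dy": 0,"dz": -0.12,"wx": 0,"wy": 0,"wz": 0,"gripper": 1},{"dx": -0.58,"dy": 0,"dz": 0.08,"wx": 0,"wy": 0,"wz": 0,"gripper": 1},{"dx": -0.52,"dy": 0,"dz": 0.31,"wx": 0,"wy": 0,"wz": 0,"gripper": 1},{"dx": -0.37,"dy": 0,"dz": 0.49,"wx": 0,"wy": 0,"wz": 0,"gripper": 1},{"dx": -0.08,"dy": 0,"dz": 0.3,"wx": 0,"wy": 0,"wz": 0,"gripper": 1},{"dx": -0.06,"dy": 0,"dz": 0.3,"wx": 0,"wy": 0,"wz": 0,"gripper": 1},{"dx": 0,"dy": 0,"dz": 0,"wx": 0,"wy": 0,"wz": 0,"gripper": 1}]'

```text
t: 37.98
tcp_pos: [586.2, 8.9, 109.5]
eef_rot: [0.0, 0.999, -0.048, 0.002]
contact_force: [0.5, 1.1, 0.5]
finger_gap: 0.004
grasp_force: 0.0
```

Call:
play_rows --moves '[{"dx": 0,"dy": 0,"dz": -0.85,"wx": 0,"wy": 0,"wz": 0,"gripper": 1},{"dx": 0,"dy": 0,"dz": -0.85,"wx": 0,"wy": 0,"wz": 0,"gripper": 1},{"dx": 0,"dy": 0,"dz": -0.85,"wx": 0,"wy": 0,"wz": 0,"gripper": 1},{"dx": 0,"dy": 0,"dz": -0.85,"wx": 0,"wy": 0,"wz": 0,"gripper": 1},{"dx": 0,"dy": 0,"dz": 0,"wx": 0,"wy": 0,"wz": 0,"gripper": 1}]'

```text
t: 38.6
tcp_pos: [588.1, 8.6, 250.4]
eef_rot: [0.001, 0.999, -0.048, 0.007]
contact_force: [-0.8, -0.3, -0.5]
finger_gap: 0.008
grasp_force: 0.0
```

```bash
python3 -c "
from h import *
st()
p=cams.capture('scene'); q=cams.capture('top')
for k in (p,q):
  for n in ('left_edge','right_edge','near_edge','far_edge'): print(n,[(np.round(m['position']).tolist(),round(m['conf'],2)) for m in mark_of(k,n)[:3]])
rows([W(-130,0,240,-5.5),W(-130,0,160,-5.5)])"
```

```text
t 38.6 tcp [588.1   8.6 250.4] yaw -5.5 F [-0.8 -0.3 -0.5] gap 0.008 gf 0.0 q [-0.19  0.16  1.53  0.    1.44  1.48]
left_edge [([470.0, 19.0, 180.0], 0.65), ([572.0, 37.0, 103.0], 0.6)]
right_edge [([562.0, -15.0, 103.0], 0.75)]
near_edge [([468.0, 19.0, 176.0], 0.71)]
far_edge [([568.0, 12.0, 104.0], 0.97), ([569.0, 13.0, -1.0], 0.61)]
left_edge [([570.0, 41.0, 99.0], 0.62)]
right_edge [([561.0, -19.0, 100.0], 0.97)]
near_edge [([559.0, -18.0, 101.0], 0.31)]
far_edge []
1 {'dx': -0.92, 'dz': 0.03, 'wy': -0.01}
2 {'dx': -0.93, 'dz': 0.03, 'wy': -0.01}
3 {'dx': -0.92, 'dz': 0.03}
4 {'dx': -0.93, 'dz': 0.04, 'wy': -0.01}
-- (np.float64(438.09849421226676), np.float64(23.459947827629115), 240, -5.5)
5 {'dz': 0.67}
6 {'dz': 0.66}
7 {'dz': 0.67}
-- (np.float64(438.09849421226676), np.float64(23.459947827629115), 160, -5.5)
```

Call:
play_rows --moves '[{"dx": -0.92,"dy": 0,"dz": 0.03,"wx": 0,"wy": -0.02,"wz": 0,"gripper": 1},{"dx": -0.93,"dy": 0,"dz": 0.03,"wx": 0,"wy": -0.02,"wz": 0,"gripper": 1},{"dx": -0.92,"dy": 0,"dz": 0.03,"wx": 0,"wy": 0,"wz": 0,"gripper": 1},{"dx": -0.93,"dy": 0,"dz": 0.04,"wx": 0,"wy": 0,"wz": 0,"gripper": 1},{"dx": 0,"dy": 0,"dz": 0.67,"wx": 0,"wy": 0,"wz": 0,"gripper": 1},{"dx": 0,"dy": 0,"dz": 0.66,"wx": 0,"wy": 0,"wz": 0,"gripper": 1},{"dx": 0,"dy": 0,"dz": 0.67,"wx": 0,"wy": 0,"wz": 0,"gripper": 1},{"dx": 0,"dy": 0,"dz": 0,"wx": 0,"wy": 0,"wz": 0,"gripper": 1}]'

```text
t: 40.1
tcp_pos: [436.4, 23.7, 158.8]
eef_rot: [-0.0, 0.999, -0.048, -0.003]
contact_force: [-0.3, -0.9, 0.7]
finger_gap: 0.002
grasp_force: 0.0
```

```bash
python3 -c "
from h import *
st()
rows([W(*k,-5.5,25) for k in sweep('n',1.75)])"
```

```text
t 40.1 tcp [436.4  23.7 158.8] yaw -5.5 F [-0.3 -0.9  0.7] gap 0.002 gf 0.0 q [-0.22 -0.16  2.03 -0.    1.28  1.44]
1 {'dx': 0.36, 'dz': -0.04, 'wy': 0.02}
2 {'dx': 0.37, 'dz': -0.04, 'wy': 0.01}
-- (np.float64(465.3031872577582), np.float64(20.840433827772546), np.float64(162.04022834513802), -5.5, 25)
3 {'dx': 0.53, 'dz': -0.13}
-- (np.float64(486.75848936547754), np.float64(18.77452320902961), np.float64(166.95269258166502), -5.5, 25)
4 {'dx': 0.58, 'dz': 0.09}
-- (np.float64(509.62316737291945), np.float64(16.572905126349834), np.float64(163.58657101164033), -5.5, 25)
5 {'dx': 0.52, 'dz': 0.3}
-- (np.float64(530.3649337733628), np.float64(14.575700181715456), np.float64(151.4281140078171), -5.5, 25)
6 {'dx': 0.37, 'dz': 0.49}
-- (np.float64(545.2964215550398), np.float64(13.137961435044602), np.float64(131.73824334981597), -5.5, 25)
7 {'dx': 0.08, 'dz': 0.31}
8 {'dx': 0.08, 'dz': 0.3}
-- (np.float64(551.5736608261251), np.float64(12.533532040323584), np.float64(107.5), -5.5, 25)
```

Then I'll press both flaps down gently, retract, and check.

Call:
play_rows --moves '[{"dx": 0.36,"dy": 0,"dz": -0.04,"wx": 0,"wy": 0.02,"wz": 0,"gripper": 1},{"dx": 0.37,"dy": 0,"dz": -0.04,"wx": 0,"wy": 0.01,"wz": 0,"gripper": 1},{"dx": 0.53,"dy": 0,"dz": -0.13,"wx": 0,"wy": 0,"wz": 0,"gripper": 1},{"dx": 0.58,"dy": 0,"dz": 0.09,"wx": 0,"wy": 0,"wz": 0,"gripper": 1},{"dx": 0.52,"dy": 0,"dz": 0.3,"wx": 0,"wy": 0,"wz": 0,"gripper": 1},{"dx": 0.37,"dy": 0,"dz": 0.49,"wx": 0,"wy": 0,"wz": 0,"gripper": 1},{"dx": 0.08,"dy": 0,"dz": 0.31,"wx": 0,"wy": 0,"wz": 0,"gripper": 1},{"dx": 0.06,"dy": 0,"dz": 0.32,"wx": 0,"wy": 0,"wz": 0,"gripper": 1},{"dx": 0,"dy": 0,"dz": 0,"wx": 0,"wy": 0,"wz": 0,"gripper": 1}]'

```text
t: 41.22
tcp_pos: [551.9, 12.3, 108.3]
eef_rot: [0.0, 0.999, -0.048, 0.001]
contact_force: [-0.7, -0.4, -0.7]
finger_gap: 0.007
grasp_force: 0.0
```

Call:
play_rows --moves '[{"dx": 0,"dy": 0,"dz": -0.85,"wx": 0,"wy": 0,"wz": 0,"gripper": 1},{"dx": 0,"dy": 0,"dz": -0.85,"wx": 0,"wy": 0,"wz": 0,"gripper": 1},{"dx": 0,"dy": 0,"dz": -0.85,"wx": 0,"wy": 0,"wz": 0,"gripper": 1},{"dx": 0,"dy": 0,"dz": -0.85,"wx": 0,"wy": 0,"wz": 0,"gripper": 1},{"dx": 0,"dy": 0,"dz": 0,"wx": 0,"wy": 0,"wz": 0,"gripper": 1}]'

```text
t: 41.85
tcp_pos: [553.8, 12.0, 249.2]
eef_rot: [0.001, 0.999, -0.048, 0.006]
contact_force: [-0.5, -0.2, 0.2]
finger_gap: 0.004
grasp_force: 0.0
```

```bash
python3 -c "
from h import *
st()
p=cams.capture('scene'); q=cams.capture('top')
for k in (p,q):
  for n in ('left_edge','right_edge','near_edge','far_edge','brace_knob','brace_pivot'): print(n,[(np.round(m['position']).tolist(),round(m['conf'],2)) for m in mark_of(k,n)[:3]])
cv2.imwrite('pics/d1.png',p['pixels'][100:300,200:440,::-1].repeat(2,0).repeat(2,1))
rows([(524,274,240,-40)])"
```

```text
t 41.85 tcp [553.8  12.  249.2] yaw -5.5 F [-0.5 -0.2  0.2] gap 0.004 gf 0.0 q [-0.2   0.07  1.62 -0.    1.43  1.47]
left_edge [([687.0, -316.0, -0.0], 0.36)]
right_edge []
near_edge [([565.0, 6.0, 104.0], 0.8)]
far_edge [([568.0, 14.0, 107.0], 0.92)]
brace_knob [([522.0, 276.0, 144.0], 0.89)]
brace_pivot [([634.0, 182.0, 111.0], 0.9)]
left_edge []
right_edge [([634.0, 180.0, 111.0], 0.21)]
near_edge [([568.0, 16.0, 1.0], 0.65), ([564.0, 10.0, 103.0], 0.56)]
far_edge [([407.0, 256.0, 3.0], 0.17)]
brace_knob [([523.0, 273.0, 141.0], 0.63)]
brace_pivot [([636.0, 180.0, 112.0], 0.96)]
1 {'dx': -0.19, 'dy': -0.92, 'dz': 0.02, 'wz': 0.49}
2 {'dx': -0.27, 'dy': -0.9, 'dz': 0.02, 'wz': 0.49}
3 {'dx': -0.34, 'dy': -0.88, 'dz': 0.02, 'wz': 0.49}
4 {'dx': -0.42, 'dy': -0.84, 'dz': 0.01, 'wy': -0.01, 'wz': 0.49}
5 {'dx': -0.49, 'dy': -0.8, 'dz': 0.02, 'wz': 0.5}
6 {'dx': -0.55, 'dy': -0.76, 'dz': 0.01, 'wy': -0.01, 'wz': 0.49}
7 {'dx': -0.62, 'dy': -0.71, 'dz': 0.02, 'wx': -0.01, 'wz': 0.5}
-- (524, 274, 240, -40)
```

View pics/d1.png

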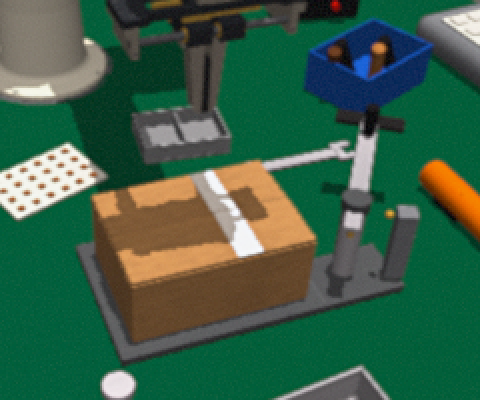

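Call:
play_rows --moves '[{"dx": 0.35,"dy": 0,"dz": 0.85,"wx": 0,"wy": 0,"wz": 0,"gripper": 1},{"dx": 0,"dy": 0,"dz": 0.85,"wx": 0,"wy": 0,"wz": 0,"gripper": 1},{"dx": 0,"dy": 0,"dz": 0.85,"wx": 0,"wy": 0,"wz": 0,"gripper": 1},{"dx": 0,"dy": 0,"dz": 0.7,"wx": 0,"wy": 0,"wz": 0,"gripper": 1},{"dx": 0,"dy": 0,"dz": 0.3,"wx": 0,"wy": 0,"wz": 0,"gripper": 1},{"dx": 0,"dy": 0,"dz": 0.06,"wx": 0,"wy": 0,"wz": 0,"gripper": 1},{"dx": 0,"dy": 0,"dz": 0,"wx": 0,"wy": 0,"wz": 0,"gripper": 1}]'

```text
t: 43.42
tcp_pos: [565.2, 11.1, 105.9]
eef_rot: [0.001, 0.999, -0.048, -0.0]
contact_force: [-20.4, 2.2, 33.8]
finger_gap: 0.005
grasp_force: 16.8
```

Call:
play_rows --moves '[{"dx": 0,"dy": 0,"dz": -0.85,"wx": 0,"wy": 0,"wz": 0,"gripper": 0},{"dx": 0,"dy": 0,"dz": -0.85,"wx": 0,"wy": 0,"wz": 0,"gripper": 0},{"dx": 0,"dy": 0,"dz": -0.85,"wx": 0,"wy": 0,"wz": 0,"gripper": 0},{"dx": 0,"dy": 0,"dz": -0.85,"wx": 0,"wy": 0,"wz": 0,"gripper": 0},{"dx": 0,"dy": 0,"dz": 0,"wx": 0,"wy": 0,"wz": 0,"gripper": 0}]'

```text
t: 44.05
tcp_pos: [568.1, 10.6, 240.7]
eef_rot: [0.001, 0.999, -0.048, 0.006]
contact_force: [-0.0, 0.3, -0.7]
finger_gap: 0.494
grasp_force: 0.0
```

```bash
python3 -c "
from h import *
st()
rows([(523,274.5,240,-40),(523,274.5,126,-40,30)])"
```

```text
t 44.05 tcp [568.1  10.6 240.7] yaw -5.5 F [-0.   0.3 -0.7] gap 0.494 gf 0.0 q [-0.19  0.11  1.59 -0.    1.42  1.47]
1 {'dx': -0.22, 'dy': -0.81, 'wy': -0.01, 'wz': 0.43}
2 {'dx': -0.28, 'dy': -0.79, 'wy': -0.01, 'wz': 0.43}
3 {'dx': -0.34, 'dy': -0.76, 'wy': -0.01, 'wz': 0.43}
4 {'dx': -0.39, 'dy': -0.74, 'wy': -0.01, 'wz': 0.43}
5 {'dx': -0.45, 'dy': -0.71, 'wy': -0.01, 'wz': 0.43}
6 {'dx': -0.5, 'dy': -0.67, 'wy': -0.01, 'wz': 0.43}
7 {'dx': -0.55, 'dy': -0.63, 'wx': -0.01, 'wz': 0.43}
8 {'dx': -0.59, 'dy': -0.59, 'wy': -0.01, 'wz': 0.44}
-- (523, 274.5, 240, -40)
9 {'dz': 0.71}
10 {'dz': 0.71}
11 {'dz': 0.72}
12 {'dz': 0.71}
-- (523, 274.5, 126, -40, 30)
```

Call:
play_rows --moves '[{"dx": -0.22,"dy": -0.81,"dz": 0,"wx": 0,"wy": -0.01,"wz": 0.43,"gripper": 0},{"dx": -0.28,"dy": -0.79,"dz": 0,"wx": 0,"wy": -0.01,"wz": 0.43,"gripper": 0},{"dx": -0.34,"dy": -0.76,"dz": 0,"wx": 0,"wy": -0.01,"wz": 0.43,"gripper": 0},{"dx": -0.39,"dy": -0.74,"dz": 0,"wx": 0,"wy": -0.01,"wz": 0.43,"gripper": 0},{"dx": -0.45,"dy": -0.71,"dz": 0,"wx": 0,"wy": -0.01,"wz": 0.43,"gripper": 0},{"dx": -0.5,"dy": -0.67,"dz": 0,"wx": 0,"wy": -0.01,"wz": 0.43,"gripper": 0},{"dx": -0.55,"dy": -0.63,"dz": 0,"wx": -0.01,"wy": 0,"wz": 0.43,"gripper": 0},{"dx": -0.59,"dy": -0.59,"dz": 0,"wx": 0,"wy": -0.01,"wz": 0.44,"gripper": 0},{"dx": 0,"dy": 0,"dz": 0,"wx": 0,"wy": 0,"wz": 0,"gripper": 0}]'

```text
t: 45.18
tcp_pos: [519.9, 276.4, 235.4]
eef_rot: [0.001, 0.94, -0.341, -0.005]
contact_force: [0.0, -0.1, -0.8]
finger_gap: 0.498
grasp_force: 0.0
```

```bash
python3 -c "
from h import *
st()
p=cams.capture('scene'); q=cams.capture('top')
for k in (p,q):
  for n in ('near_edge','far_edge','brace_knob'): print(n,[(np.round(m['position']).tolist(),round(m['conf'],2)) for m in mark_of(k,n)[:3]])
rows([(523,274.5,126,-40,30)])"
```

```text
t 45.17 tcp [519.9 276.4 235.4] yaw -39.8 F [ 0.  -0.1 -0.8] gap 0.498 gf 0.0 q [0.28 0.19 1.52 0.   1.44 2.55]
near_edge [([568.0, 8.0, 106.0], 0.56)]
far_edge [([567.0, 11.0, 106.0], 0.85), ([487.0, -305.0, -0.0], 0.74)]
brace_knob [([524.0, 272.0, 142.0], 0.61)]
near_edge [([565.0, 9.0, 102.0], 0.92)]
far_edge [([569.0, 9.0, 108.0], 0.91)]
brace_knob [([523.0, 274.0, 142.0], 0.58)]
1 {'dx': 0.01, 'dy': -0.01, 'dz': 0.69, 'wx': 0.01, 'wy': 0.01}
2 {'dx': 0.01, 'dy': -0.01, 'dz': 0.69, 'wy': 0.01}
3 {'dx': 0.01, 'dy': -0.01, 'dz': 0.7, 'wx': 0.01, 'wy': 0.01}
4 {'dx': 0.01, 'dy': -0.01, 'dz': 0.69, 'wy': 0.01, 'wz': -0.01}
-- (523, 274.5, 126, -40, 30)
```

Call:
play_rows --moves '[{"dx": 0.03,"dy": -0.01,"dz": 0.69,"wx": 0.01,"wy": 0.02,"wz": 0,"gripper": 0},{"dx": 0.02,"dy": -0.01,"dz": 0.69,"wx": 0.01,"wy": 0.02,"wz": 0,"gripper": 0},{"dx": 0.01,"dy": -0.01,"dz": 0.7,"wx": 0,"wy": 0,"wz": 0,"gripper": 0},{"dx": 0.01,"dy": -0.01,"dz": 0.65,"wx": 0,"wy": 0,"wz": 0,"gripper": 0},{"dx": 0,"dy": 0,"dz": 0,"wx": 0,"wy": 0,"wz": 0,"gripper": 0},{"dx": 0,"dy": 0,"dz": 0,"wx": 0,"wy": 0,"wz": 0,"gripper": 1},{"dx": 0,"dy": 0,"dz": 0,"wx": 0,"wy": 0,"wz": 0,"gripper": 1},{"dx": 0,"dy": 0,"dz": 0,"wx": 0,"wy": 0,"wz": 0,"gripper": 1}]' --squeeze 10

```text
t: 46.58
tcp_pos: [524.6, 274.6, 128.9]
eef_rot: [-0.0, 0.94, -0.342, 0.001]
contact_force: [-1.2, -0.3, 0.6]
finger_gap: 0.192
grasp_force: 0.3
```

```bash
python3 -c "
from h import *
st()
pv=np.array([634.5,181]);P,_=pose();d=P[:2]-pv;print(np.hypot(*d),np.degrees(np.arctan2(d[1],d[0])))"
```

```text
t 46.58 tcp [524.6 274.6 128.9] yaw -40.0 F [-1.2 -0.3  0.6] gap 0.192 gf 0.3 q [0.28 0.28 1.63 0.   1.23 2.55]
144.38642028611173 139.595481811561
```

Call:
play_rows --moves '[{"dx": 0,"dy": 0,"dz": 0,"wx": 0,"wy": 0,"wz": 0,"gripper": 1},{"dx": 0.007,"dy": 0.158,"dz": 0,"wx": 0,"wy": 0,"wz": -0.25,"gripper": 1},{"dx": 0.014,"dy": 0.316,"dz": 0,"wx": 0,"wy": 0,"wz": -0.5,"gripper": 1},{"dx": 0.014,"dy": 0.316,"dz": 0,"wx": 0,"wy": 0,"wz": -0.5,"gripper": 1},{"dx": 0.014,"dy": 0.316,"dz": 0,"wx": 0,"wy": 0,"wz": -0.5,"gripper": 1},{"dx": 0.014,"dy": 0.316,"dz": 0,"wx": 0,"wy": 0,"wz": -0.5,"gripper": 1},{"dx": 0.014,"dy": 0.316,"dz": 0,"wx": 0,"wy": 0,"wz": -0.5,"gripper": 1},{"dx": 0.014,"dy": 0.316,"dz": 0,"wx": 0,"wy": 0,"wz": -0.5,"gripper": 1}]'

```text
t: 47.58
tcp_pos: [490.9, 200.5, 128.8]
eef_rot: [-0.001, 0.998, -0.064, -0.0]
contact_force: [-4.6, 1.3, 7.4]
finger_gap: 0.19
grasp_force: 10.0
```

```bash
python3 -c "
from h import *
st()
pv=np.array([634.5,181]);P,_=pose();d=P[:2]-pv;print(np.hypot(*d),np.degrees(np.arctan2(d[1],d[0])))"
```

```text
t 47.58 tcp [490.9 200.5 128.8] yaw -7.3 F [-4.6  1.3  7.4] gap 0.19 gf 10.0 q [0.16 0.13 1.81 0.   1.21 1.86]
144.90996968012647 172.26533233089177
```

Call:
play_rows --moves '[{"dx": 0.014,"dy": 0.316,"dz": 0,"wx": 0,"wy": 0,"wz": -0.5,"gripper": 1},{"dx": 0.014,"dy": 0.316,"dz": 0,"wx": 0,"wy": 0,"wz": -0.5,"gripper": 1},{"dx": 0.014,"dy": 0.316,"dz": 0,"wx": 0,"wy": 0,"wz": -0.5,"gripper": 1},{"dx": 0.014,"dy": 0.316,"dz": 0,"wx": 0,"wy": 0,"wz": -0.5,"gripper": 1},{"dx": 0.014,"dy": 0.316,"dz": 0,"wx": 0,"wy": 0,"wz": -0.5,"gripper": 1},{"dx": 0.014,"dy": 0.316,"dz": 0,"wx": 0,"wy": 0,"wz": -0.5,"gripper": 1},{"dx": 0.014,"dy": 0.316,"dz": 0,"wx": 0,"wy": 0,"wz": -0.5,"gripper": 1},{"dx": 0.014,"dy": 0.316,"dz": 0,"wx": 0,"wy": 0,"wz": -0.5,"gripper": 1},{"dx": 0.014,"dy": 0.316,"dz": 0,"wx": 0,"wy": 0,"wz": -0.5,"gripper": 1},{"dx": 0.014,"dy": 0.316,"dz": 0,"wx": 0,"wy": 0,"wz": -0.5,"gripper": 1}]'

```text
t: 48.82
tcp_pos: [528.1, 82.4, 128.7]
eef_rot: [0.0, 0.931, 0.364, -0.001]
contact_force: [-3.8, -1.2, 5.9]
finger_gap: 0.193
grasp_force: 10.0
```

```bash
python3 -c "
from h import *
st()
pv=np.array([634.5,181]);P,_=pose();d=P[:2]-pv;print(np.hypot(*d),np.degrees(np.arctan2(d[1],d[0]))%360)"
```

```text
t 48.83 tcp [528.1  82.4 128.7] yaw 42.7 F [-3.8 -1.2  5.9] gap 0.193 gf 10.0 q [-0.07  0.14  1.8  -0.    1.21  0.76]
145.06394337077123 222.84049765322712
```

Call:
play_rows --moves '[{"dx": 0.014,"dy": 0.316,"dz": 0,"wx": 0,"wy": 0,"wz": -0.5,"gripper": 1},{"dx": 0.014,"dy": 0.316,"dz": 0,"wx": 0,"wy": 0,"wz": -0.5,"gripper": 1},{"dx": 0.014,"dy": 0.316,"dz": 0,"wx": 0,"wy": 0,"wz": -0.5,"gripper": 1},{"dx": 0.014,"dy": 0.316,"dz": 0,"wx": 0,"wy": 0,"wz": -0.5,"gripper": 1},{"dx": 0.014,"dy": 0.316,"dz": 0,"wx": 0,"wy": 0,"wz": -0.5,"gripper": 1},{"dx": 0.014,"dy": 0.316,"dz": 0,"wx": 0,"wy": 0,"wz": -0.5,"gripper": 1},{"dx": 0,"dy": 0,"dz": 0,"wx": 0,"wy": 0,"wz": 0,"gripper": 1}]'

```text
t: 49.7
tcp_pos: [587.3, 44.8, 127.8]
eef_rot: [-0.005, 0.806, 0.592, -0.004]
contact_force: [-18.8, 6.7, 15.3]
finger_gap: 0.324
grasp_force: 10.0
```

```bash
python3 -c "
from h import *
st()
pv=np.array([634.5,181]);P,_=pose();d=P[:2]-pv;print(np.hypot(*d),np.degrees(np.arctan2(d[1],d[0]))%360)"
```

```text
t 49.7 tcp [587.3  44.8 127.8] yaw 72.5 F [-18.8   6.7  15.3] gap 0.324 gf 10.0 q [-0.13  0.28  1.63  0.    1.24  0.17]
144.12331054623846 250.88393632779432
```

```bash
python3 -c "
from h import *
p=cams.capture('scene'); q=cams.capture('top')
for k in (p,q):
  for n in ('near_edge','far_edge','brace_knob','brace_pivot'): print(n,[(np.round(m['position']).tolist(),round(m['conf'],2)) for m in mark_of(k,n)[:3]])
cv2.imwrite('pics/e1.png',np.hstack([p['pixels'][120:270,240:420,::-1].repeat(2,0).repeat(2,1),q['pixels'][140:290,150:350,::-1].repeat(2,0).repeat(2,1)]))
"
```

```text
near_edge [([569.0, 10.0, 109.0], 0.71)]
far_edge [([566.0, 17.0, 108.0], 0.64)]
brace_knob [([581.0, 45.0, 142.0], 0.72), ([488.0, -304.0, -1.0], 0.18)]
brace_pivot [([635.0, 181.0, 113.0], 0.64)]
near_edge [([563.0, 11.0, 104.0], 0.57), ([682.0, -147.0, -5.0], 0.25)]
far_edge [([569.0, 10.0, 105.0], 0.73), ([485.0, -306.0, -1.0], 0.21)]
brace_knob []
brace_pivot [([635.0, 180.0, 111.0], 0.84)]
```

View pics/e1.png

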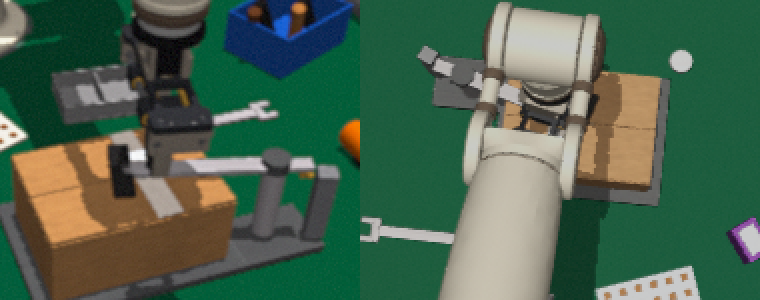

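Call:
play_rows --moves '[{"dx": 0,"dy": 0,"dz": 0,"wx": 0,"wy": 0,"wz": 0,"gripper": 0},{"dx": 0,"dy": -0.15,"dz": 0,"wx": 0,"wy": 0,"wz": 0,"gripper": 0},{"dx": 0,"dy": 0,"dz": 0,"wx": 0,"wy": 0,"wz": 0,"gripper": 0},{"dx": 0,"dy": 0,"dz": 0,"wx": 0,"wy": 0,"wz": 0,"gripper": 0}]'

```text
t: 50.7
tcp_pos: [586.0, 44.5, 127.7]
eef_rot: [-0.0, 0.807, 0.591, 0.0]
contact_force: [0.1, 0.5, 0.1]
finger_gap: 0.503
grasp_force: 0.0
```

```bash
python3 -c "
from h import *
st()"
```

```text
t 50.7 tcp [586.   44.5 127.7] yaw 72.5 F [0.1 0.5 0.1] gap 0.503 gf 0.0 q [-0.13  0.27  1.65  0.    1.23  0.18]
```

Free of contact. I'll lift clear and swing back so both cameras can see.

Call:
play_rows --moves '[{"dx": 0,"dy": 0,"dz": -0.4,"wx": 0,"wy": 0,"wz": 0,"gripper": 0},{"dx": 0,"dy": 0,"dz": -0.9,"wx": 0,"wy": 0,"wz": 0,"gripper": 0},{"dx": 0,"dy": 0,"dz": -0.9,"wx": 0,"wy": 0,"wz": 0,"gripper": 0},{"dx": 0,"dy": 0,"dz": -0.9,"wx": 0,"wy": 0,"wz": 0,"gripper": 0},{"dx": -0.9,"dy": 0,"dz": -0.3,"wx": 0,"wy": 0,"wz": 0,"gripper": 0},{"dx": -0.9,"dy": 0,"dz": 0,"wx": 0,"wy": 0,"wz": 0,"gripper": 0},{"dx": -0.9,"dy": 0,"dz": 0,"wx": 0,"wy": 0,"wz": 0,"gripper": 0},{"dx": -0.9,"dy": 0,"dz": 0,"wx": 0,"wy": 0,"wz": 0,"gripper": 0},{"dx": -0.9,"dy": 0,"dz": 0,"wx": 0,"wy": 0,"wz": 0,"gripper": 0},{"dx": -0.9,"dy": 0,"dz": 0,"wx": 0,"wy": 0,"wz": 0,"gripper": 0}]'

```text
t: 51.95
tcp_pos: [520.8, -162.7, 265.1]
eef_rot: [0.001, 0.807, 0.591, 0.0]
contact_force: [-0.4, -0.2, 0.1]
finger_gap: 0.5
grasp_force: 0.0
```

Call:
play_rows --moves '[{"dx": -0.9,"dy": 0,"dz": 0,"wx": 0,"wy": 0,"wz": 0,"gripper": 0},{"dx": -0.9,"dy": 0,"dz": 0,"wx": 0,"wy": 0,"wz": 0,"gripper": 0},{"dx": -0.9,"dy": 0,"dz": 0,"wx": 0,"wy": 0,"wz": 0,"gripper": 0},{"dx": 0,"dy": 0,"dz": 0,"wx": 0,"wy": 0,"wz": 0,"gripper": 0}]'

```text
t: 52.45
tcp_pos: [487.9, -266.5, 264.8]
eef_rot: [0.001, 0.808, 0.59, -0.0]
contact_force: [-0.1, -0.1, -0.2]
finger_gap: 0.498
grasp_force: 0.0
```

```bash
python3 -c "
from h import *
st()
p=cams.capture('scene'); q=cams.capture('top')
for k in (p,q):
  for n in ('near_edge','far_edge','brace_knob','brace_pivot','driver1','tape','end_cap','sealant','power_driver','wrench'): print(n,[(np.round(m['position']).tolist(),round(m['conf'],2)) for m in mark_of(k,n)[:2]])
cv2.imwrite('pics/f1.png',np.hstack([p['pixels'][120:270,240:420,::-1].repeat(2,0).repeat(2,1),q['pixels'][140:290,150:350,::-1].repeat(2,0).repeat(2,1)]))
"
```

```text
t 52.45 tcp [ 487.9 -266.5  264.8] yaw 72.3 F [-0.1 -0.1 -0.2] gap 0.498 gf 0.0 q [-0.72  0.08  1.59 -0.    1.48 -0.41]
near_edge [([567.0, 10.0, 108.0], 0.71)]
far_edge []
brace_knob [([581.0, 42.0, 143.0], 0.87), ([572.0, 13.0, 2.0], 0.33)]
brace_pivot []
driver1 [([471.0, -461.0, 34.0], 0.74), ([405.0, -239.0, 33.0], 0.56)]
tape [([487.0, -303.0, -2.0], 0.75)]
end_cap [([685.0, -143.0, 3.0], 0.61), ([488.0, -302.0, -1.0], 0.47)]
sealant [([686.0, -317.0, -1.0], 0.75), ([569.0, 9.0, 103.0], 0.66)]
power_driver [([629.0, 392.0, 1.0], 0.78), ([687.0, -315.0, -2.0], 0.34)]
wrench [([412.0, 254.0, -3.0], 0.49)]
near_edge [([565.0, 9.0, 105.0], 0.92)]
far_edge [([570.0, 10.0, 107.0], 0.71), ([686.0, -316.0, -2.0], 0.32)]
brace_knob [([582.0, 46.0, 143.0], 0.85)]
brace_pivot [([632.0, 180.0, 109.0], 0.67)]
driver1 [([475.0, -462.0, 36.0], 0.83)]
tape [([485.0, -305.0, 2.0], 0.38)]
end_cap [([566.0, 11.0, 104.0], 0.6), ([684.0, -152.0, -4.0], 0.58)]
sealant [([686.0, -314.0, -2.0], 0.61), ([581.0, 47.0, 144.0], 0.18)]
power_driver [([624.0, 395.0, -5.0], 0.64), ([685.0, -150.0, 0.0], 0.35)]
wrench [([405.0, 252.0, 5.0], 0.77)]
```

View pics/f1.png

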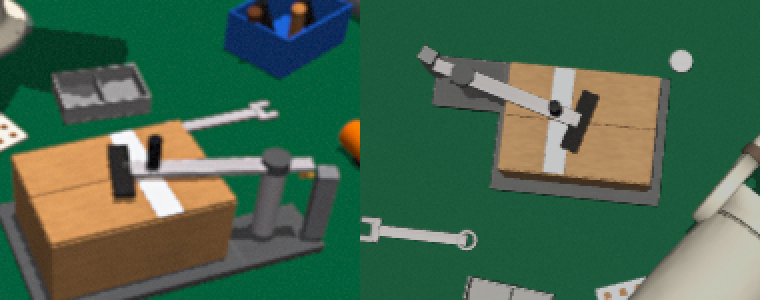

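```bash
python3 -c "
from cell import bot
print(bot.close_job())"
```

```text
the job is handed in; nothing more can be done
None
```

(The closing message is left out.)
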